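# Latch the specimen transport case

## Robot

A 6-joint arm with a two-finger parallel gripper is mounted at the origin on a cart in front of the work surface, level with it; the furniture and walls round the work are solid. World frame = base frame: x ahead of the robot, y to its left, z up, the work surface at z = 0. Lengths are in mm, angles in rad, forces in N, time in s.
With the tool pointing down it reaches from about 400 to 925 mm from the base axis. Payload 12.5 kg.
Tool frame: the origin (TCP) lies where the fingers leave the gripper's body, on its centre line; the fingertips stand 78 mm ahead of it and the grasp point (between the pads) lies 59 mm ahead of it; z points along the fingers, y is the direction in which the jaws open and shut (so a half turn about z gives the same grasp; the last joint's range is limited). The gripper opens to 95 mm and grips with 3 to 60 N. Pads are 20 mm wide; open, the fingers measure 119 mm over their backs; the gripper's body (75 mm by 180 mm) begins 59 mm behind the grasp point.
Start: joints at [1.031, 0.491, 1.559, -0, 1.092, -0.106], TCP at [262.684, 567.129, 292.261] pointing down, gripper open.
Joint ranges: [-3.1, 3.1], [-0.84, 2.19], [0.05, 2.79], [-1.13, 4.28], [0.06, 2.93], [-2.69, 2.69]. Speed limits (rad/s): [2.22, 2.22, 2.79, 3.14, 3.14, 3.14].

## Interface

Orientations are given as [roll, pitch, yaw] about the fixed x, y, z axes, in that order (R = Rz(yaw) Ry(pitch) Rx(roll)).
In Python, from cell import env, viewer, ticket, search_frame gives the robot as it stands.
- The arm moves only by the shell command python3 -m inch 'ROWS'. ROWS is a JSON object of lists of equal length, an entry for each row: "hand": the opening, from 0 (shut) to 1 (fully open); "delta_pos": the shift along the tool's x, y, z in cm, a list of three; "turn": the turn about the tool's z in rad. A call has 1 to 20 rows; each row shifts and turns the commanded pose from where the row before left it, along the tool's axes as they then stand; what a row does not reach is not made up. A row lasts 1/10 s, in which the tool goes at most 50 mm and 8.59 degrees, less where a joint would pass 70% of its speed; a pose out of reach is approached as far as the arm can. A call is refused whole if a number of a shift passes 5 or a number of a turn 0.15, either way. A call with a gripper value outside its range is refused whole. The fingers move at their own pace and stop on an object; the grip force is fixed at half the most. Time passes only in rows, so rows that do not move let the fingers close. It gives the time, the measured TCP pose, the force and the opening at its end, in the units of the state.
- env.state(): the state, without advancing time (a new reading comes with each control period).
- viewer.read_camera(name): name is "side" or "top"; returns (picture, depth): 480x640x3 uint8, blue, green, red; 480x640 float32, mm along the optical axis (not along the pixel's ray), 0 where there is no reading.
- viewer.get_calibration(name): a dict with "fx", "fy", "cx", "cy" (pixels), "k1" (the pictures are not rectified: a ray, as slopes to the right and down, at radius r is drawn at 1 + k1 r^2 times it, then the intrinsics apply), "T" (4x4, takes a point from camera to world coordinates). Camera axes: x right, y down, z forward; pixel columns grow to the right and rows downward; lengths in mm; the calibration is good to about 2 mm. A picture is of the moment at which its call begins. get_calibration takes no time and is no camera call.
- ticket.job_done(): hands the job in, once; it reports no verdict.
Trained networks look in the newest picture that a camera, given by its name, has taken for a name from the list of things; names that differ only in an ending like _2 or _b are one class to them, and where a whole thing is asked for, a point or a joint stands for the part that bears it (a point fixed in the world has none). Each returns a list of dicts, best first, with "p" (0 to 1); they miss things now and then, are a little off and sometimes report something else, mostly with a low value. They report only what shows in the picture. A call takes as long as a camera call.
- search_frame(camera, label): "centre" ([column, row] in pixels, amid what is visible of it).
The state is a dict: "t": time; "joints": joint angles; "qvel": joint speeds; "tau": joint torques, N m; "eef_pos": TCP position; "tcp_rot": TCP orientation; "ft_force": force on the tool from outside, world axes, zero at the start; "moment": the same for the moment, N m; "opening": opening from 0.0 (shut) to 1.0 (fully open).
Only numpy, scipy, OpenCV 4.12 (cv2) and the standard library are available. Lean on these libraries where they do the work, as an engineer would, in place of code of your own. Each camera call takes 0.05 s, during which the arm holds its last target.

## Task

The transport case's lid is down but not fastened and sits slightly proud on its springy seal. Take the latch's claw by its finger tab and hook its lip over the keeper bar on the lid, then swing the lever down over centre until it hangs flat against the case front and the lid is drawn down tight. Leave the things standing beside the case alone.

Things in the scene. Friction and masses are not known exactly. Their poses are not given: they have to be found in the camera images.
- transport_case: grey case with white lid, fixed to the worktop, 180 (x) x 240 (y) x 190 mm high without handle. Origin: centre of its underside; +x points from its front (latch side, towards the robot) to its back, +y to the left, z up. Front face: the plane x = -90 mm. The whole latch lies and moves in the case's middle plane y = 0. 'Outwards' below means away from the case, -x.
- carry_bar (a point): centre of the black grip (90 mm long in y, 20 mm thick) of the fixed carry handle, 124 mm wide over all, that stands on the lid: about 92 mm above the lid's top, 7 mm behind the front face. It stands close behind a tool that holds the claw at the keeper; leaning the tool 25 to 40 degrees back towards the robot gives room.
- keeper (a point): middle of the keeper, a level steel bar 8 mm thick along y, fixed to the lid by two lugs (10 mm high, 20.5 to 24.5 mm either side of the middle). Its axis stands 16 mm in front of the case's front face; it is 173 mm above the worktop with the lid free on its seal, 169 to 170 when latched, 168 at the stop. About 10 mm are free between bar and lid for the lip.
- lever_pivot (a point): hinge axis (along y) of the lever, fixed to the case: 16 mm in front of the front face, 118 mm above the worktop
- lever_end (a point): near the lever's free end, 80 mm from lever_pivot: a steel handle plate 40 mm wide (y), 4 mm thick, from 26 to 88 mm from the pivot, with a 9 mm rounded end. The plate's middle lies 2 mm to the outer side of the line from the pivot. The hooked claw's tab overhangs the lever as it closes and blocks a tool straight above: lean the tool 30 to 45 degrees back towards the robot.
- claw_pin (a point): hinge pin of the claw, on the lever, 16 mm from lever_pivot and 0.349 rad behind the lever's line: with lever reading L it is 16 mm x sin(L - 0.349) outwards and -16 mm x cos(L - 0.349) upwards from lever_pivot
- claw_tab (a point): on the claw's finger tab: pinch it here across its 22 mm width (along y). The claw is a 22 mm wide steel strip from claw_pin to a hooked crown; the tab (4 mm thick, 39 mm long) leaves the crown and leans outwards by 30 degrees from the claw. This point is 24 mm up the tab, 93.3 mm along the claw from claw_pin and 20.5 mm to its outer side.
- claw_lip (a point): middle of the lower edge of the claw's lip (4 mm thick), which must go over the keeper bar from the front and down behind it. It lies 62.5 mm along the claw from claw_pin, 8.5 mm to the case side. The mouth between lip and strip is 13 mm wide; the crown's underside is 70.5 mm from claw_pin, so the seated bar's axis is at 66.5 mm.
- lever (a joint): lever angle, rad: 0 hanging down flat against the case front (closed, end stop), 1.57 level and outwards, 2.6 steeply up (end stop). Stays where left (friction 0.09 N m); lifting the claw lifts it too. Above 2.2 the lip can pass over the bar. With the claw hooked the slack ends near 1.2, then pressing takes 3 to 7 N at the end; below 0.35 it is over centre: press on to 0.
- claw (a joint): claw angle on the lever, rad; claw minus lever is the claw's lean from vertical: positive outwards, negative towards the case. Hooked, the lean is about -0.25 with the lever level, +0.1 with it closed. Stays where left (light friction).
- bottle_mid (a point): middle (half-way up) of a white bottle with red cap, 54 mm across, 111 mm high, standing at the case's left; to be left alone
- cup_mid (a point): middle of a specimen cup with yellow lid, 58 mm across, 59 mm high, at the case's right; to be left alone
- vial_mid (a point): middle of a small white vial with green cap, 25 mm across, 49 mm high, in front of the cup; to be left alone

How it is judged (in metres and radians):
On the way, in this order (a step that is already met when the one before it is completed fails the run):
1. the claw's lip hangs behind the keeper bar, below its top, with the lever still up (x of claw_lip in the frame of keeper above 0.003 m and z of claw_lip in the frame of keeper below 0.003 m and value of joint lever above 0.7 rad), for 0.2 s.
2. the lever is down over centre and the lid drawn down (value of joint lever below 0.12 rad and z of keeper in the frame of transport_case below 0.1707 m), for 0.2 s.
At the end, for the whole second after the job is handed in: The claw's lip is behind and below the axis of the keeper bar, the lever is within 0.12 rad of hanging flat and at rest, and the lid is drawn down so that the keeper's axis is less than 170.7 mm above the worktop; nothing is held (all of step 2 and x of claw_lip in the frame of keeper above 0.003 m and z of claw_lip in the frame of keeper below 0 m and velocity of joint lever below 0.05 rad/s); the robot touches nothing.
It fails at once if a thing beside the case was moved by more than 25 mm (distance of any of bottle_mid, cup_mid, vial_mid from where it was at the start of the episode above 0.025 m).
It also fails if it takes over 51 s, if anything falls off the work surface, if the arm or the gripper's body presses on something with over 40 N, if the wrist force passes 120 N, or if a joint passes its speed limit or range.

## Working session

There is one attempt and no reset: what is moved stays moved. The work goes in short steps, Python scripts to look and compute and a shell command to move; the robot and the scene stay as the last step left them, time stands still between calls to the robot, and variables do not carry over. Pictures are saved under pics/ and viewed, and the job is handed in when it is done.

```bash
ls -la; mkdir -p pics; cat > h.py <<'E'
import numpy as np, cv2
from cell import env, viewer, ticket, search_frame
def proj(c,p):
    k=viewer.get_calibration(c); T=np.array(k["T"]); q=np.linalg.inv(T)@np.append(p,1)
    a,b=q[0]/q[2],q[1]/q[2]; s=1+k["k1"]*(a*a+b*b)
    return np.array([k["fx"]*a*s+k["cx"],k["fy"]*b*s+k["cy"]])
def ray(c,px):
    k=viewer.get_calibration(c); T=np.array(k["T"])
    d=np.array([(px[0]-k["cx"])/k["fx"],(px[1]-k["cy"])/k["fy"]]); u=d.copy()
    for _ in range(20): u=d/(1+k["k1"]*(u@u))
    return T[:3,3],T[:3,:3]@np.array([u[0],u[1],1]),u
def px3(c,px,z):
    o,d,_=ray(c,px); return o+d*z
def tri(p1,p2):
    o1,d1,_=ray("side",p1);o2,d2,_=ray("top",p2)
    A=np.stack([d1,-d2],1); t=np.linalg.lstsq(A,o2-o1,rcond=None)[0]
    a=o1+d1*t[0];b=o2+d2*t[1]; return (a+b)/2,np.linalg.norm(a-b)
E
python3 - <<'E'
from h import *
s=env.state(); print(s["t"],s["eef_pos"],s["tcp_rot"],s["opening"])
D={}
for c in ["side","top"]:
    im,d=viewer.read_camera(c); cv2.imwrite(f"pics/{c}0.png",im); np.save(f"{c}0.npy",d); D[c]=d
    k=viewer.get_calibration(c);print(c,k["fx"],k["k1"],np.round(np.array(k["T"]),3).tolist())
for n in ["transport_case","carry_bar","keeper","lever_pivot","lever_end","claw_tab","claw_lip","claw_pin"]:
  for c in ["side","top"]:
    r=search_frame(c,n)
    for q in r[:2]:
        x,y=q["centre"]; z=D[c][int(y),int(x)]
        print(n,c,np.round([x,y],1),round(q["p"],2),np.round(px3(c,(x,y),z),1) if z>0 else None)
print(env.state()["t"])
E
```

```text
total 12
drwxr-xr-x  3 agent agent 4096 Dec  6 11:16 .
drwxr-xr-x 23 root  root  4096 Dec  6 11:16 ..
drwxr-xr-x  2 agent agent 4096 Dec  6 11:16 pics
0.0 [262.61074726 566.99083417 291.6582693 ] [-3.14050637e+00 -9.81120098e-05  2.70777341e+00] 0.9992038204308058
side 597.9711226390889 -0.14246634900874355 [[-0.366, -0.81, 0.459, 185.712], [-0.931, 0.323, -0.171, 214.328], [-0.01, -0.49, -0.872, 1058.159], [0.0, 0.0, 0.0, 1.0]]
top 572.7018567117518 -0.11060673687248666 [[-0.241, -0.907, 0.345, 266.726], [-0.971, 0.228, -0.078, 141.139], [-0.008, -0.354, -0.935, 1221.799], [0.0, 0.0, 0.0, 1.0]]
transport_case top [317.  229.5] 0.95 [630.5  80.8 292.6]
transport_case top [318.5 218.1] 0.42 [691.9  66.  193.1]
carry_bar side [294.2 218.2] 0.76 [631.2  93.8 297.4]
carry_bar side [314.7 304.2] 0.62 [540.9  98.9 173.4]
carry_bar top [318.8 217.5] 0.85 [692.7  65.2 193.9]
carry_bar top [320.7 299.9] 0.63 [536.3  99.7 175.5]
keeper side [297.6 221.4] 0.81 [623.4  91.2 298.6]
keeper top [318.2 216.5] 0.63 [694.5  65.9 195.1]
lever_pivot side [302.7 234.7] 0.63 [656.5  75.2 193.8]
lever_pivot top [319.1 230.8] 0.93 [626.2  78.  295.1]
lever_pivot top [321.9 295.1] 0.17 [545.1  95.3 174.3]
lever_end side [314.  311.3] 0.65 [527.7 105.  179.3]
lever_end side [297.3 218.7] 0.48 [629.3  89.6 296.3]
lever_end top [323.7 302.9] 0.92 [529.2  95.6 175.8]
lever_end top [320.7 219.3] 0.65 [687.9  62.5 194.4]
claw_tab side [311.4 304.1] 0.72 [542.5 103.9 174.7]
claw_tab top [323.  296.7] 0.89 [541.3  94.1 175.6]
claw_lip side [314.  305.1] 0.8 [539.8 100.5 173.6]
claw_lip top [321.  294.7] 0.69 [546.3  96.7 174.4]
claw_lip top [398.6 268.7] 0.55 [592.6 -82.1  58. ]
claw_pin side [314.1 303.8] 0.6 [542.5  99.3 172. ]
claw_pin top [316.2 217.8] 0.74 [692.2  70.4 196.7]
claw_pin top [323.8 296.9] 0.65 [540.6  92.7 175.5]
0.9
```

View pics/side0.png

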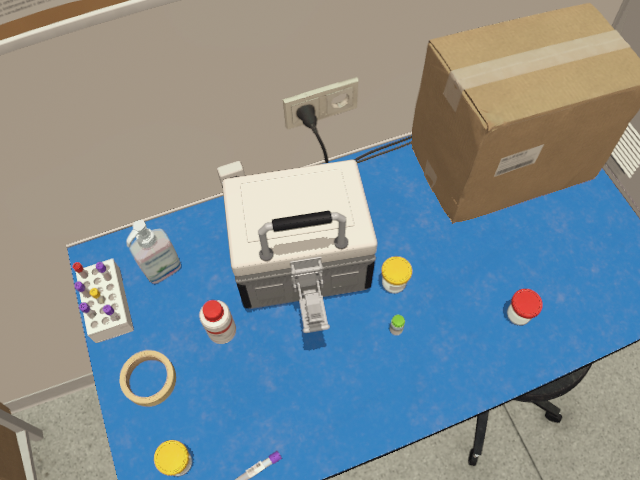

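View pics/top0.png

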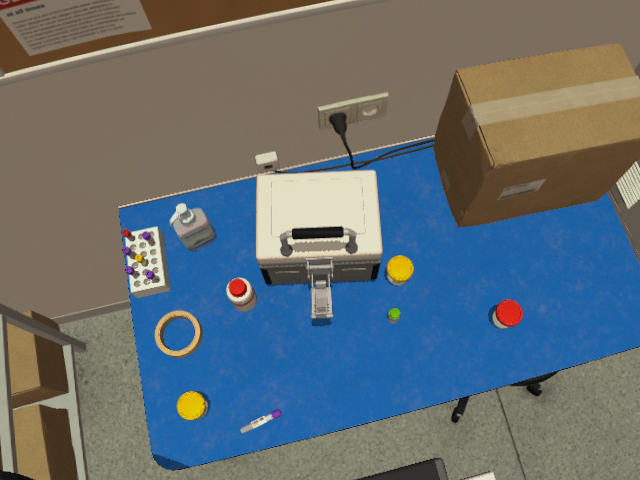

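```bash
python3 - <<'E'
import cv2
for c in ["side","top"]:
    im=cv2.imread(f"pics/{c}0.png")[170:370,230:430]
    cv2.imwrite(f"pics/{c}0z.png",cv2.resize(im,(600,600),interpolation=cv2.INTER_CUBIC))
E
```

```text
(no output)
```

View pics/side0z.png

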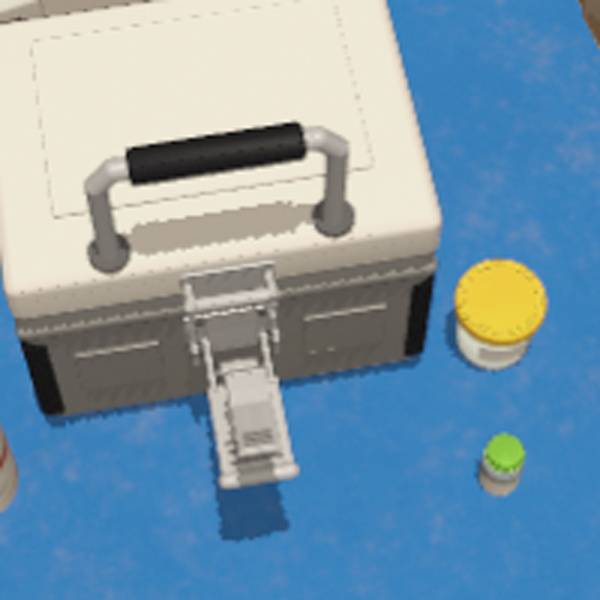

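View pics/top0z.png

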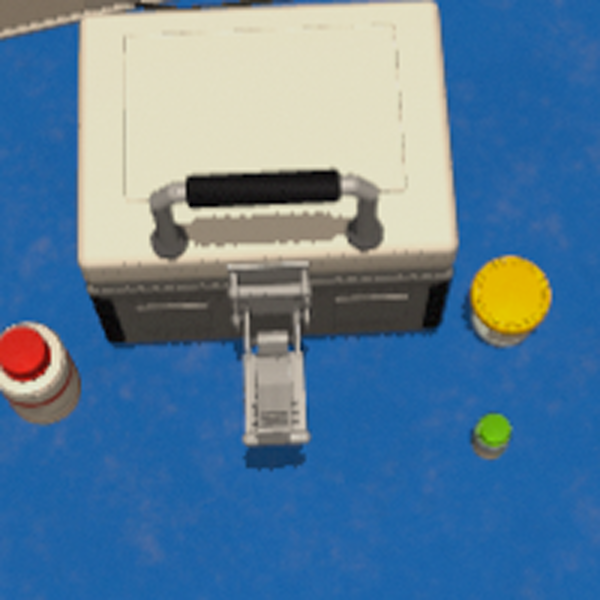

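Both views show the case with its handle, with the latch sticking outwards (side ≈ (312,305), top ≈ (321,298)) and the claw lying on the lever. The cup and vial are to the right and the bottle to the left. Next I fit the case pose from the depth clouds.

```bash
cat >> h.py <<'E'
def cloud(c,d):
    k=viewer.get_calibration(c);T=np.array(k["T"])
    v,u=np.mgrid[0:480,0:640]
    K=np.array([[k["fx"],0,k["cx"]],[0,k["fy"],k["cy"]],[0,0,1.]])
    n=cv2.undistortPoints(np.stack([u,v],-1).reshape(-1,1,2).astype(np.float64),K,np.array([k["k1"],0,0,0,0.]))[:,0].reshape(480,640,2)
    P=np.dstack([n*d[...,None],d]); return P@T[:3,:3].T+T[:3,3]
E
python3 - <<'E'
from h import *
for c in ["side","top"]:
    d=np.load(f"{c}0.npy"); P=cloud(c,d); 
    t=P[400:440,300:400][d[400:440,300:400]>0] if c=="side" else P[350:380,300:400].reshape(-1,3)
    print(c,"table z",np.median(t[:,2]))
    m=(d>0)&(P[...,2]>183)&(P[...,2]<200)&(P[...,0]>500)&(P[...,0]<850)&(abs(P[...,1]-60)<200)
    Q=P[m]; print("lid z",np.median(Q[:,2]))
    m2=np.zeros(m.shape,np.uint8);m2[m]=1
    n,l,st,ce=cv2.connectedComponentsWithStats(m2); i=1+st[1:,4].argmax(); Q=P[l==i]
    r=cv2.minAreaRect(Q[:,:2].astype(np.float32)); print(r,np.round(cv2.boxPoints(r),1).tolist())
    b=P[(d>0)&(P[...,2]>270)&(P[...,0]<800)&(P[...,0]>500)&(abs(P[...,1]-60)<150)]
    b=b[abs(b[:,1]-80)<60]
    r=cv2.minAreaRect(b[:,:2].astype(np.float32)); print("bar",r, b[:,2].max(),np.percentile(b[:,2],98))
E
```

```text
side table z 1.379306333460022
lid z 195.1268632822887
((704.30859375, 68.03677368164062), (246.2689971923828, 188.9158477783203), 78.01091766357422) [[586.2999877929688, -32.79999923706055], [771.0999755859375, -72.0], [822.2999877929688, 168.89999389648438], [637.5, 208.10000610351562]]
bar ((625.9113159179688, 80.12516784667969), (123.77983856201172, 20.441312789916992), 78.61792755126953) 301.1432574337331 299.55406020640487
top table z -0.04151159191337683
lid z 193.86515977378747
((703.6015625, 64.92615509033203), (243.54696655273438, 185.89743041992188), 78.88726043701172) [[588.9000244140625, -36.599998474121094], [771.2999877929688, -72.5], [818.2999877929688, 166.5], [635.9000244140625, 202.3000030517578]]
bar ((627.013427734375, 80.03974914550781), (122.77362823486328, 20.434938430786133), 79.64601135253906) 300.3591282095101 298.99074445888215
```

```bash
python3 - <<'E'
from h import *
for c in ["side","top"]:
    d=np.load(f"{c}0.npy"); P=cloud(c,d)
    b=P[(d>0)&(P[...,2]>285)&(P[...,0]<800)&(P[...,0]>500)&(abs(P[...,1]-80)<55)]
    bc=b[:,:2].mean(0); u,s,v=np.linalg.svd(b[:,:2]-bc); a=np.arctan2(v[0,1],v[0,0]); print(c,"bar mean",b.mean(0),"yaw",np.degrees(a)%180-90)
    for yaw in [-11.2]:
        y=np.radians(yaw); R=np.array([[np.cos(y),-np.sin(y),0],[np.sin(y),np.cos(y),0],[0,0,1]])
        Q=(P-np.array([705,65,0]))@R  # case-ish frame
        m=(d>0)
        def sel(*r): 
            k=m.copy()
            for i in range(3): k&=(Q[...,i]>r[2*i])&(Q[...,i]<r[2*i+1])
            return Q[k]
        f=sel(-110,-80,-110,-40,90,140); print("front face x R",np.percentile(f[:,0],[10,50,90]),np.polyfit(f[:,1],f[:,0],1))
        f=sel(-110,-80,40,110,90,140); print("front face x L",np.percentile(f[:,0],[10,50,90]))
        h,e=np.histogram(sel(-120,-70,-110,-40,185,200)[:,0],bins=np.arange(-110,-70,2)); print("frontedge",h,e[0])
        h,e=np.histogram(sel(70,110,-100,100,185,200)[:,0],bins=np.arange(70,110,2)); print("backedge",h,e[0])
        h,e=np.histogram(sel(-80,80,105,135,185,200)[:,1],bins=np.arange(105,135,2)); print("left",h,e[0])
        h,e=np.histogram(sel(-80,80,-135,-105,185,200)[:,1],bins=np.arange(-135,-105,2)); print("right",h,e[0])
        # handle 
        hh=sel(-110,-60,-80,80,265,310); print("handle y", np.percentile(hh[:,1],[0,1,99,100]), "x",np.percentile(hh[:,0],[1,50,99]))
        # latch
        L=sel(-230,-104,-40,40,60,300)
        h,e=np.histogram(L[:,0],bins=np.arange(-230,-100,8))
        for i in range(len(h)):
            q=L[(L[:,0]>=e[i])&(L[:,0]<e[i+1])]
            if len(q): print(e[i],len(q),"z",np.round(np.percentile(q[:,2],[2,25,50,75,98])),"y",np.round(np.percentile(q[:,1],[2,50,98]),1))
E
```

```text
side bar mean [624.03261884  82.41521932 294.26552191] yaw -11.307832680506579
front face x R [-92.25020614 -90.26853768 -88.96144227] [ 7.74301969e-04 -9.04148956e+01]
front face x L [-91.52200277 -89.71879445 -88.36844039]
frontedge [ 0  0  0  0  0  0  0  0 15 83 74 59 49 54 38 26 36 34 33] -110
backedge [ 69  55 101  98  92 113  88  97  91  69  45   7   0   0   0   0   0   0
   0] 70
left [94 95 89 96 91 97 91 92 92 72 10  0  0  0] 105
right [ 0  0  0  0  0  0  0 10 53 83 83 84 90 95] -135
handle y [-64.45387081 -62.32858333  68.89285076  70.85400005] x [-89.80007526 -83.60332076 -71.6663318 ]
-206 41 z [186. 188. 189. 190. 192.] y [-6.7  3.3 13.9]
-198 141 z [122. 126. 128. 187. 190.] y [-16.1   3.7  22.9]
-190 146 z [122. 125. 128. 182. 185.] y [-15.3   3.3  23.7]
-182 131 z [121. 123. 125. 178. 180.] y [-14.9   4.7  22.6]
-174 97 z [120. 124. 171. 175. 177.] y [-15.8   7.3  22.7]
-166 134 z [120. 125. 173. 177. 180.] y [-15.6   5.9  22.6]
-158 109 z [121. 124. 178. 181. 184.] y [-15.2   5.1  22.2]
-150 50 z [121. 123. 125. 126. 179.] y [-16.   11.9  22.5]
-142 39 z [121. 123. 1
[... 920 characters left out ...]
z [122. 125. 128. 186. 190.] y [-18.8  -0.4  20.6]
-190 95 z [121. 125. 129. 182. 185.] y [-19.    1.2  20.4]
-182 74 z [120. 122. 176. 178. 182.] y [-17.5   1.   19.9]
-174 73 z [120. 123. 172. 174. 178.] y [-17.9  -1.1  19.5]
-166 91 z [119. 123. 173. 175. 181.] y [-18.2   0.3  19.2]
-158 89 z [119. 123. 176. 179. 182.] y [-18.6  -0.2  19. ]
-150 51 z [119. 122. 124. 173. 179.] y [-19.1  -0.3  20.7]
-142 30 z [119. 121. 122. 123. 125.] y [-17.6 -11.4  20.4]
-134 38 z [120. 123. 125. 127. 131.] y [-16.5   3.   18.6]
-126 67 z [112. 116. 119. 121. 125.] y [-18.2  -2.1  17.7]
-118 40 z [114. 117. 120. 125. 140.] y [-22.7   2.7  25.1]
-110 121 z [119. 128. 175. 177. 182.] y [-25.    1.7  27.1]
```

```bash
python3 -m inch 2>&1 | head -20; python3 - <<'E'
from h import *
d=np.load("top0.npy"); P=np.concatenate([cloud("top",d)[d>0]]+[cloud("side",np.load("side0.npy"))[np.load("side0.npy")>0]])
for r0,r1 in [(-400,-300),(-300,-200),(-200,-100),(-100,0),(0,100),(100,200),(200,300),(300,450),(450,600),(600,800)]:
    q=P[(P[:,1]>r0)&(P[:,1]<r1)]
    row=[]
    for x0 in range(0,1300,100):
        k=q[(q[:,0]>=x0)&(q[:,0]<x0+100)]
        row.append(int(np.percentile(k[:,2],99.5)) if len(k)>20 else -1)
    print(r0,row)
print(P[:,0].max(),P[:,2].max())
print(env.state()["t"])
E
```

```text
invalid input
-400 [-746, -746, -745, 5, 60, 6, 320, 322, 321, 446, -1, -1, -1]
-300 [-748, -746, -673, 6, 62, 6, 320, 322, 321, 464, -1, -1, -1]
-200 [-1, 3, -747, 5, 6, 60, 59, 6, 11, 486, -1, -1, -1]
-100 [-1, -23, -747, 5, 48, 193, 199, 198, 527, 529, -1, -1, -1]
0 [-1, -649, -747, 6, 6, 187, 298, 200, 531, 549, -1, -1, -1]
100 [-1, -716, -745, 6, 6, 189, 298, 200, 528, 578, -1, -1, -1]
200 [-1, -1, -746, 19, 6, 88, 190, 110, 528, 611, -1, -1, -1]
300 [-1, -1, -745, 61, 63, 29, 93, 178, 530, 652, -1, -1, -1]
450 [-1, -1, -746, 517, 6, 28, 50, 97, 526, 614, -1, -1, -1]
600 [-1, -1, -749, -746, -745, -747, -746, -746, -746, 323, -1, -1, -1]
929.3529813301698 668.3456224014607
0.9
```

```bash
python3 -m inch '{"hand":[1,1,1,1,1,1,1,1,1,1,1,1,1,1],"delta_pos":[[0,0,-5],[0,0,-5],[0,0,-5],[0,0,-5],[-2.5,-5,0],[-2.5,-5,0],[-2.5,-5,0],[-2.5,-5,0],[-2.5,-5,0],[-2.5,-5,0],[-2.5,-5,0],[-2.5,-5,0],[-2.5,-5,0],[-2.5,-5,0]],"turn":[-0.059,-0.059,-0.059,-0.059,0,0,0,0,0,0,0,0,0,0]}'; python3 -c "
from h import *
s=env.state();print(s)"
```

```text
t: 2.3
eef_pos: [393.8, 82.7, 492.6]
tcp_rot: [3.141, 0.001, 2.944]
ft_force: [0.6, 0.7, -0.7]
opening: 0.993
{'t': 2.3, 'joints': array([ 4.25334066e-02, -8.54413606e-03,  1.71086347e+00,  1.17203330e-04,
        1.43819622e+00, -1.33071832e+00]), 'qvel': array([-1.24267715,  0.0101849 , -0.0093321 , -0.00516072, -0.00233195,
       -1.23275431]), 'tau': array([ 10.15116155, -32.50820875, -29.00161386,  -0.05609885,
         0.33268427,   2.05305085]), 'eef_pos': array([393.83150341,  82.74334781, 492.58469325]), 'tcp_rot': array([3.14122368e+00, 1.01857990e-03, 2.94403243e+00]), 'ft_force': array([ 0.57219422,  0.67497946, -0.72262725]), 'moment': array([ 0.03937991, -0.00563219, -0.06040162]), 'opening': 0.993268516878784}
```

```bash
python3 -m inch '{"hand":[1,1,1,1,1,1,1,1,1,1,1],"delta_pos":[[-3.4,-0.7,-3.5],[-3.4,-0.7,-3.5],[-3.4,-0.7,-3.5],[-3.4,-0.7,-3.5],[-3.4,-0.7,-3.5],[-3.4,-0.7,-3.5],[-2,0,0],[-2,0,0],[-3,0,0],[-3,0,0],[-3,0,0]],"turn":[0,0,0,0,0,0,0,0,0,0,0]}'; python3 -c "
from h import *
s=env.state();print(s['joints'],s['eef_pos'],s['tcp_rot'])"
```

```text
t: 3.4
eef_pos: [706.3, -20.2, 700.7]
tcp_rot: [3.142, -0.0, 2.944]
ft_force: [0.7, 0.1, 1.5]
opening: 0.998
[-1.22062171e-01  6.78021406e-01  1.64884262e-01  1.04276374e-04
  2.29897631e+00 -1.49486426e+00] [706.3256725  -20.23716566 700.70205719] [ 3.14153698e+00 -2.94394403e-04  2.94366781e+00]
```

```bash
python3 -m inch '{"hand":[1,1,1,1],"delta_pos":[[-3,0,0],[-3,0,0],[-3,0,0],[-3,0,0]],"turn":[0,0,0,0]}'; python3 -c "
from h import *
s=env.state();print(s['joints'],s['eef_pos'],s['tcp_rot'])"
```

```text
t: 3.8
eef_pos: [765.7, -41.2, 654.0]
tcp_rot: [3.135, 0.045, 2.944]
ft_force: [0.8, -0.1, 0.1]
opening: 1.002
[-0.14077941  0.7962635   0.04740718  0.00510297  2.25249549 -1.51047923] [765.73446361 -41.18156283 654.03584577] [3.13504276 0.0451199  2.94365383]
```

```bash
python3 -m inch '{"hand":[1,1],"delta_pos":[[0,0,0],[0,0,0]],"turn":[0,0]}'; python3 -c "
from h import *
s=env.state();print(s['joints'],s['eef_pos'],s['tcp_rot'])"; python3 -m inch '{"hand":[1,1],"delta_pos":[[3,0,2],[3,0,2]],"turn":[0,0]}'; python3 -c "
from h import *
s=env.state();print(s['joints'],s['eef_pos'],s['tcp_rot'])"
```

```text
t: 4.0
eef_pos: [764.8, -40.9, 654.4]
tcp_rot: [3.135, 0.042, 2.944]
ft_force: [-0.3, -0.3, 1.2]
opening: 0.999
[-0.1405217   0.795741    0.04735326  0.00497711  2.25610042 -1.51018054] [764.81019576 -40.87338173 654.42249297] [3.13530945 0.04210057 2.94355465]
t: 4.2
eef_pos: [738.9, -35.0, 634.4]
tcp_rot: [3.135, 0.044, 2.944]
ft_force: [1.5, -0.3, 1.6]
opening: 1.002
[-0.13749596  0.63136971  0.44228228  0.00425982  2.02404893 -1.50857282] [738.86707134 -34.95737848 634.42949464] [3.13512089 0.04357717 2.94368156]
```

```bash
cat > st.py <<'E'
from h import *
s=env.state();np.set_printoptions(precision=3,suppress=True);print(s['t'],s['joints'],s['eef_pos'],s['tcp_rot'],s['ft_force'],s['opening'])
from scipy.spatial.transform import Rotation as Ro
R=Ro.from_euler('xyz',s['tcp_rot']).as_matrix(); y=-.198; C=np.array([[np.cos(y),-np.sin(y),0],[np.sin(y),np.cos(y),0],[0,0,1]])
print("toolz in case",C.T@R[:,2],"tooly",C.T@R[:,1],"tilt",np.arcsin((C.T@R[:,2])[0]), "grasp in case",C.T@(s['eef_pos']+59*R[:,2]-[705.5,67,0]))
E
python3 -m inch '{"hand":[1,1,1,1,1,1,1,1,1],"delta_pos":[[2.7,-1.3,-2.7],[2.7,-1.3,-2.7],[2.7,-1.3,-2.7],[-3.4,0,-3.6],[-3.4,0,-3.6],[-3.4,0,-3.6],[-3.4,0,-3.6],[-3.4,0,-3.6],[-3.4,0,-3.6]],"turn":[0,0,0,0,0,0,0,0,0]}'; python3 st.py
```

```text
t: 5.1
eef_pos: [672.4, -76.8, 765.7]
tcp_rot: [3.125, 0.149, 2.942]
ft_force: [-0.6, 0.1, 0.5]
opening: 0.996
5.1 [-0.217  0.64   0.047  0.026  2.305 -1.571] [672.431 -76.826 765.731] [3.125 0.149 2.942] [-0.622  0.078  0.476] 0.9964350902343112
toolz in case [ 0.149  0.016 -0.989] tooly [-0.001  1.     0.016] tilt 0.14928670098638916 grasp in case [   4.644 -146.56   707.395]
```

```bash
python3 -m inch '{"hand":[1,1,1,1,1,1,1,1],"delta_pos":[[-4.1,0,-2.9],[-4.1,0,-2.9],[-4.1,0,-2.9],[-4.1,0,-2.9],[-4.1,0,-2.8],[-4.1,0,-2.8],[-4.1,0,-2.8],[-4.1,0,-2.8]],"turn":[0,0,0,0,0,0,0,0]}'; python3 st.py
```

```text
t: 5.9
eef_pos: [695.0, -103.1, 785.1]
tcp_rot: [3.11, 0.349, 2.937]
ft_force: [0.1, -0.9, 0.3]
opening: 0.998
5.9 [-0.255  0.624  0.048  0.058  2.122 -1.588] [ 694.99  -103.108  785.102] [3.11  0.349 2.937] [ 0.056 -0.876  0.272] 0.9980790126884037
toolz in case [ 0.342  0.03  -0.939] tooly [-0.004  1.     0.03 ] tilt 0.348637283727692 grasp in case [  43.313 -167.096  729.679]
```

```bash
python3 -m inch '{"hand":[1,1,1,1,1,1,1,1,1,1],"delta_pos":[[-4.5,1.2,-1.9],[-4.5,1.2,-1.9],[-4.5,1.2,-1.9],[-4.5,1.2,-1.9],[-4.5,1.2,-1.9],[-4.5,1.2,-1.8],[-4.5,1.2,-1.8],[-4.5,1.2,-1.7],[-4.5,1.2,-1.7],[-4.5,1.2,-1.7]],"turn":[0,0,0,0,0,0,0,0,0,0]}'; python3 st.py
```

```text
t: 6.9
eef_pos: [741.1, -34.8, 816.9]
tcp_rot: [3.073, 0.625, 2.922]
ft_force: [-0.3, 0.3, 0.2]
opening: 1.005
6.9 [-0.142  0.614  0.048  0.024  1.852 -1.501] [741.103 -34.794 816.921] [3.073 0.625 2.922] [-0.261  0.295  0.236] 1.004619867359468
toolz in case [ 0.585  0.056 -0.809] tooly [-0.019  0.998  0.056] tilt 0.62456168974306 grasp in case [ 89.431 -89.48  769.174]
```

```bash
python3 - <<'E'
from h import *
np.set_printoptions(precision=1,suppress=True)
y=-.198; C=np.array([[np.cos(y),-np.sin(y),0],[np.sin(y),np.cos(y),0],[0,0,1]])
for c,ps in [("side",{"bottle":(213,311),"cup":(396,269),"vial":(398,321)}),("top",{"bottle":(237,288),"cup":(400,266),"vial":(394,313)})]:
    P=cloud(c,np.load(c+"0.npy"))
    for n,(u,v) in ps.items(): print(c,n,(P[v-2:v+3,u-2:u+3].reshape(-1,3).mean(0)-[705.5,67,0])@C)
E
```

```text
side bottle [-124.1  169.2  113.1]
side cup [ -77.2 -167.6   58.8]
side vial [-175.6 -148.8   50.8]
top bottle [-123.   167.4  110.5]
top cup [ -75.4 -171.9   57.7]
top vial [-175.  -151.6   49.1]
```

```bash
cat > go.py <<'E'
import sys
from h import *
from scipy.spatial.transform import Rotation as Ro
np.set_printoptions(precision=2,suppress=True)
def pose():
    s=env.state();R=Ro.from_euler('xyz',s['tcp_rot']).as_matrix(); y=-.198
    C=np.array([[np.cos(y),-np.sin(y),0],[np.sin(y),np.cos(y),0],[0,0,1]])
    return s,C.T@R,C.T@(np.array(s['eef_pos'])-[705.5,67,0])
if __name__=="__main__":
    off=float(sys.argv[1]); tgt=np.array(eval(sys.argv[2])); s,R,p=pose()
    g=p+off*R[:,2]; print("t",s['t'],"ref pt",g,"tilt",np.arcsin(R[0,2]),R[:,1],"F",R.T@0*0 if 0 else s['ft_force'],"tool cm:",(R.T@(tgt-g))/10)
E
python3 go.py 59 "[-251,-6,266]"
```

```text
t 6.9 ref pt [ 89.43 -89.48 769.17] tilt 0.62456168974306 [-0.02  1.    0.06] F [-0.26  0.29  0.24] tool cm: [57.18  6.15 21.28]
```

```bash
python3 -m inch '{"hand":[1,1,1,1,1,1,1,1,1,1,1,1,1],"delta_pos":[[4.3,0.5,1.6],[4.3,0.5,1.6],[4.3,0.5,1.6],[4.3,0.5,1.6],[4.3,0.5,1.6],[4.3,0.5,1.6],[4.3,0.5,1.6],[4.3,0.5,1.6],[4.3,0.5,1.6],[4.3,0.5,1.6],[4.3,0.5,1.6],[4.3,0.5,1.6],[0,0,0]],"turn":[0,0,0,0,0,0,0,0,0,0,0,0,0]}'; python3 go.py 59 "[-251,-6,266]"; python3 st.py
```

```text
t: 8.2
eef_pos: [494.4, 87.4, 422.9]
tcp_rot: [3.074, 0.615, 2.923]
ft_force: [-0.3, 0.5, 0.2]
opening: 1.001
t 8.2 ref pt [-176.91  -18.19  374.85] tilt 0.6153021373104218 [-0.02  1.    0.06] F [-0.27  0.5   0.23] tool cm: [12.35  0.75  4.66]
8.2 [ 0.085  0.049  1.927 -0.202  0.565 -1.151] [494.428  87.428 422.917] [3.074 0.615 2.923] [-0.268  0.505  0.23 ] 1.00056146935525
toolz in case [ 0.577  0.056 -0.815] tooly [-0.019  0.998  0.055] tilt 0.6153021373104218 grasp in case [-176.912  -18.188  374.851]
```

```bash
python3 -m inch '{"hand":[0.7,0.7,0.7,0.7],"delta_pos":[[4.2,0.25,1.6],[4.1,0.25,1.6],[4.1,0.25,1.5],[0,0,0]],"turn":[0,0,0,0]}'; python3 go.py 59 "[-193,0,185]"; python3 - <<'E'
from h import *
for c in ["side","top"]:
    im,d=viewer.read_camera(c); cv2.imwrite(f"pics/{c}1.png",im); np.save(f"{c}1.npy",d)
    cv2.imwrite(f"pics/{c}1z.png",cv2.resize(im[150:400,200:450],(750,600*1),interpolation=cv2.INTER_CUBIC))
E
```

```text
t: 8.6
eef_pos: [430.6, 112.0, 320.2]
tcp_rot: [3.075, 0.62, 2.92]
ft_force: [0.4, -0.3, -0.3]
opening: 0.732
t 8.6 ref pt [-244.08   -6.82  272.34] tilt 0.6202534932200905 [-0.02  1.    0.05] F [ 0.38 -0.27 -0.28] tool cm: [ 0.93  0.12 10.1 ]
```

View pics/side1z.png

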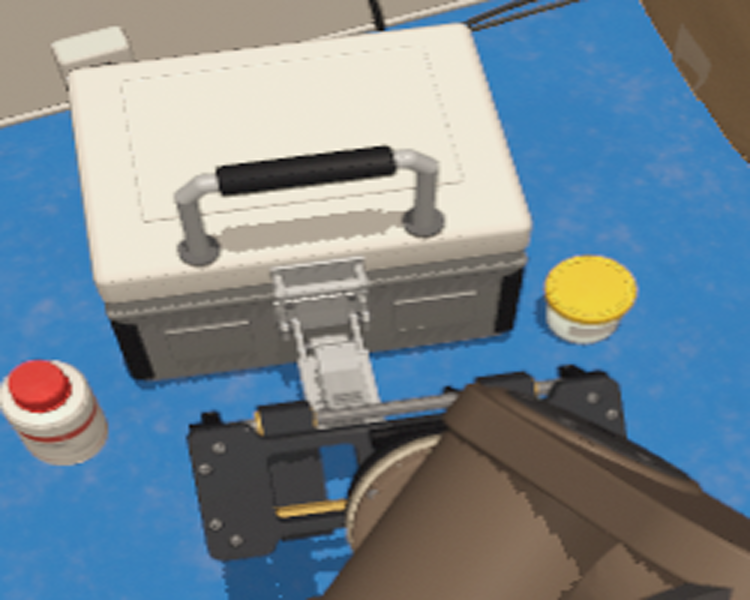

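View pics/top1z.png

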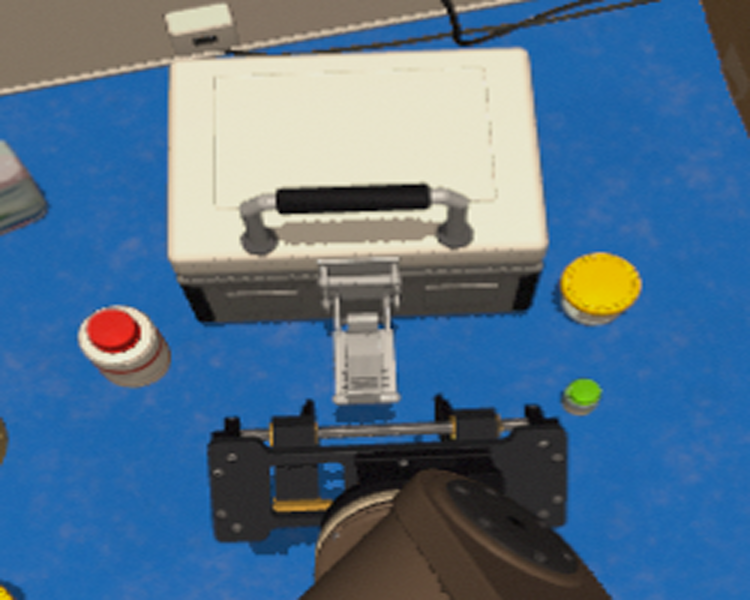

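The arm is behind the tab and the fingers straddle the latch line, at (308,405) and (440,402) in the zoomed top view with the tab at about (365,360). I advance along the tool axis and look again before closing.

```bash
python3 -m inch '{"hand":[0.7,0.7,0.7,0.7,0.7],"delta_pos":[[0.5,0.1,3.0],[0.4,0,3.0],[0,0,2.5],[0,0,1.6],[0,0,0]],"turn":[0,0,0,0,0]}'; python3 go.py 59 "[-193,0,185]"; python3 - <<'E'
from h import *
for c in ["side","top"]:
    im,d=viewer.read_camera(c); cv2.imwrite(f"pics/{c}2.png",im); np.save(f"{c}2.npy",d)
    cv2.imwrite(f"pics/{c}2z.png",cv2.resize(im[220:370,250:400],(600,600*1),interpolation=cv2.INTER_CUBIC))
E
```

```text
t: 9.2
eef_pos: [486.8, 106.5, 251.9]
tcp_rot: [3.079, 0.614, 2.924]
ft_force: [-0.0, 0.7, -0.6]
opening: 0.703
t 9.2 ref pt [-188.2    -1.19  203.75] tilt 0.6140099139382501 [-0.02  1.    0.05] F [-0.02  0.69 -0.57] tool cm: [1.47 0.03 1.26]
```

View pics/side2z.png

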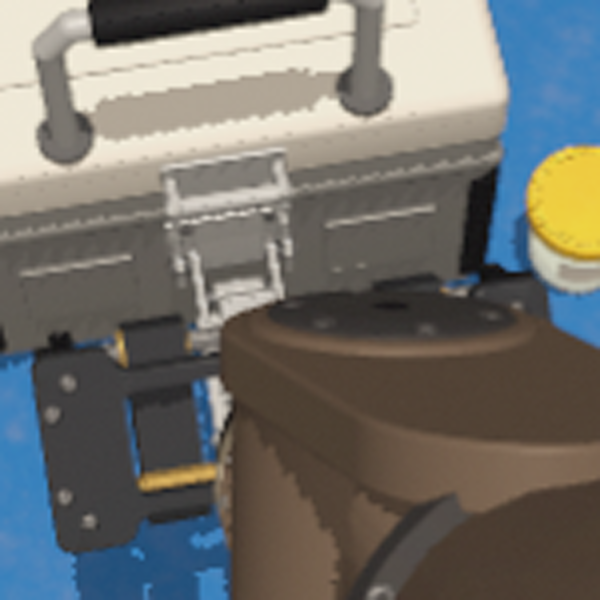

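View pics/top2z.png

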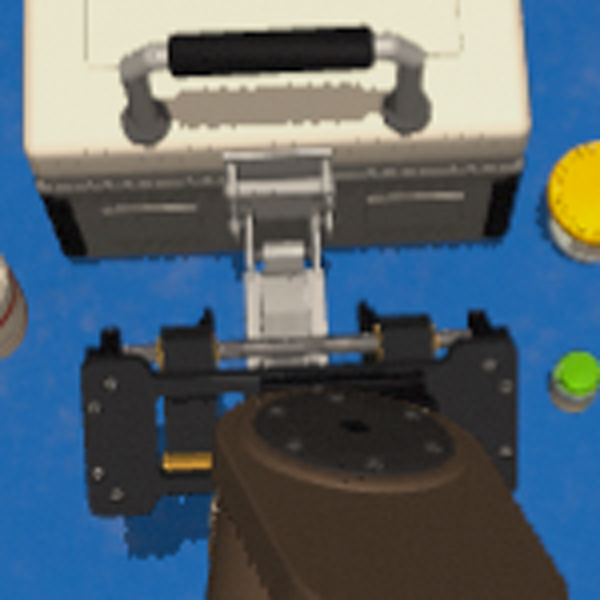

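```bash
python3 st.py; python3 -m inch '{"hand":[0.7,0.7],"delta_pos":[[0.8,0,0.6],[0.7,0,0.6]],"turn":[0,0]}'; python3 st.py;python3 go.py 59 "[-193,0,185]"
```

```text
9.3 [ 0.139  0.285  2.187 -1.132  0.157 -0.15 ] [484.988 106.853 252.304] [3.078 0.614 2.924] [-0.783  0.818  1.458] 0.6966443033696765
toolz in case [ 0.576  0.052 -0.816] tooly [-0.017  0.998  0.052] tilt 0.6139119968644944 grasp in case [-190.055   -1.212  204.177]
t: 9.5
eef_pos: [482.7, 108.8, 244.1]
tcp_rot: [3.076, 0.597, 2.923]
ft_force: [0.4, 0.5, 0.5]
opening: 0.7
9.5 [ 0.142  0.298  2.193 -1.133  0.151 -0.143] [482.7   108.769 244.085] [3.076 0.597 2.923] [0.396 0.517 0.481] 0.6996045109067464
toolz in case [ 0.562  0.054 -0.825] tooly [-0.017  0.998  0.055] tilt 0.5967081030693353 grasp in case [-193.51     0.339  195.387]
t 9.5 ref pt [-193.51    0.34  195.39] tilt 0.5967081030693353 [-0.02  1.    0.05] F [0.4  0.52 0.48] tool cm: [ 0.54 -0.09  0.88]
```

```bash
cat > kin.py <<'E'
import numpy as np
from scipy.optimize import least_squares
from scipy.spatial.transform import Rotation as Ro
def Rz(a): return Ro.from_euler('z',a).as_matrix()
def Ry(a): return Ro.from_euler('y',a).as_matrix()
def fk(q,p):
    L1,L2,L3,H,c,off,e=p
    R=Rz(q[0]); x=R@np.array([c,off,H]); R=R@Ry(q[1]); x=x+R@np.array([0,0,L1]); R=R@Ry(q[2]); x=x+R@np.array([e,0,L2])
    R=R@Rz(q[3])@Ry(q[4]); x=x+R[:,2]*L3; R=R@Rz(q[5]+KZ)
    return x,R
KZ=np.pi/2
D=[([1.031,.491,1.559,0,1.092,-.106],(262.684,567.129,292.261)),([.0425334,-.0085441,1.71086,.000117,1.438196,-1.3307],(393.83,82.743,492.585)),
([-.122062,.678021,.164884,.0001,2.298976,-1.494864],(706.326,-20.237,700.702)),([-.142,.614,.048,.024,1.852,-1.501],(741.103,-34.794,816.921)),
([.085,.049,1.927,-.202,.565,-1.151],(494.428,87.428,422.917)),([.139,.285,2.187,-1.132,.157,-.15],(484.988,106.853,252.304)),([-.217,.64,.047,.026,2.305,-1.571],(672.431,-76.826,765.731)),([-.255,.624,.048,.058,2.122,-1.588],(694.99,-103.108,785.102)),([.142,.298,2.193,-1.133,.151,-.143],(482.7,108.769,244.085))]
if __name__=="__main__":
    f=lambda p:np.concatenate([fk(q,p)[0]-np.array(x) for q,x in D])
    r=least_squares(f,[560,405,150,200,0,66,0]); print(r.x.round(1),np.abs(r.fun).max())
    for (q,_),e in [(D[3],[3.073,.625,2.922]),(D[5],[3.078,.614,2.924]),(D[0],[-3.1405,0,2.7077])]:
        print(fk(q,r.x)[1].round(3).tolist(), Ro.from_euler('xyz',e).as_matrix().round(3).tolist())
E
python3 kin.py
```

```text
[586.8 411.  194.1 196.5  -0.   66.   43.1] 0.1765013926887491
[[-0.792, 0.178, 0.584], [0.177, 0.982, -0.06], [-0.585, 0.056, -0.809]] [[-0.791, 0.178, 0.585], [0.177, 0.982, -0.06], [-0.585, 0.056, -0.809]]
[[-0.798, 0.181, 0.575], [0.178, 0.982, -0.062], [-0.576, 0.052, -0.816]] [[-0.798, 0.18, 0.575], [0.176, 0.982, -0.062], [-0.576, 0.052, -0.816]]
[[-0.907, 0.42, -0.0], [0.42, 0.907, -0.0], [0.0, -0.0, -1.0]] [[-0.907, 0.42, -0.0], [0.42, 0.907, -0.001], [0.0, -0.001, -1.0]]
```

```bash
cat > plan.py <<'E'
from kin import *
Pm=[586.8,411.0,194.1,196.5,0,66.0,43.1]
yaw=-.198; C=np.array([[np.cos(yaw),-np.sin(yaw),0],[np.sin(yaw),np.cos(yaw),0],[0,0,1]])
def ik(x,R,q0):
    f=lambda q:np.concatenate([(fk(q,Pm)[0]-x)/100,(fk(q,Pm)[1]-R).ravel()])
    r=least_squares(f,q0); return r.x,np.abs(r.fun).max()
def toolR(tilt,roll=0.0):
    z=np.array([np.sin(tilt),roll,-np.cos(tilt)]); z/=np.linalg.norm(z)
    y=np.array([0,1,0])-z[1]*z; y/=np.linalg.norm(y); return C@np.stack([np.cross(y,z),y,z],1)
pts=[("grasp",[-193,0,185],59),("lift",[-156,0,220],59),("hook",[-116,0,226],59),("low",[-121,0,212],59),("lev",[-186,0,130],78),("lev.9",[-172,0,72],78),("lev.4",[-145,0,45],78),("lev0",[-118,0,40],78)]
if __name__=="__main__":
  for tilt in [.3,.35,.4,.45,.5,.55,.6]:
    for roll in [.0,.055]:
      q=[.14,.3,2.1,-.3,.4,-1]; out=[]
      for n,p,o in pts:
        R=toolR(tilt,roll); x=C@np.array(p,float)+[705.5,67,0]-o*R[:,2]
        q,e=ik(x,R,q); out.append(f"{n}:{q[3]:.2f}/{q[4]:.2f}/{q[2]:.2f}{'!' if e>1e-3 else ''}")
      print(tilt,roll,*out)
E
python3 plan.py
```

```text
0.3 0.0 grasp:-0.19/0.50/2.02 lift:-0.15/0.62/1.91 hook:-0.13/0.66/1.82 low:-0.14/0.63/1.84 lev:-0.24/0.41/2.06 lev.9:-0.34/0.27/2.08 lev.4:-0.36/0.24/2.03 lev0:-0.31/0.27/1.98
0.3 0.055 grasp:-0.07/0.47/2.04 lift:-0.04/0.59/1.92 hook:-0.03/0.64/1.83 low:-0.03/0.60/1.86 lev:-0.08/0.37/2.07 lev.9:-0.12/0.23/2.09 lev.4:-0.11/0.20/2.05 lev0:-0.08/0.23/1.99
0.35 0.0 grasp:-0.26/0.44/2.05 lift:-0.19/0.55/1.94 hook:-0.17/0.60/1.85 low:-0.18/0.56/1.87 lev:-0.33/0.34/2.09 lev.9:-0.53/0.21/2.11 lev.4:-0.59/0.18/2.06 lev0:-0.50/0.20/2.01
0.35 0.055 grasp:-0.12/0.40/2.06 lift:-0.08/0.52/1.95 hook:-0.06/0.57/1.86 low:-0.06/0.53/1.89 lev:-0.16/0.30/2.10 lev.9:-0.27/0.16/2.12 lev.4:-0.30/0.13/2.08 lev0:-0.21/0.16/2.02
0.4 0.0 grasp:-0.36/0.38/2.08 lift:-0.25/0.49/1.97 hook:-0.22/0.53/1.88 low:-0.23/0.49/1.90 lev:-0.48/0.28/2.12 lev.9:-0.87/0.16/2.14 lev.4:-1.02/0.14/2.09 lev0:-0.84/0.15/2.04
0.4 0.055 grasp:-0.20/0.34/2.09 lift:-0.12/0.46/1.98 hook:-0.10/0.50/1.89 low:-0.11/0.46/1.92 lev:-0.28/0.23/2.13 lev.9:-0.67/0.10/2.15 lev.4:-0.88/0.07/2.11 lev0:-0.57/0.09/2.05
0.45 0.0 grasp:-0.49/0.32/2.11
[... 697 characters left out ...]
p:-0.95/0.23/2.16 lift:-0.59/0.31/2.05 hook:-0.49/0.34/1.97 low:-0.55/0.31/1.99 lev:-1.49/0.19/2.21 lev.9:-2.22/0.23/2.22 lev.4:-2.36/0.24/2.18 lev0:-2.30/0.22/2.13
0.55 0.055 grasp:-0.84/0.16/2.18 lift:-0.41/0.26/2.07 hook:-0.31/0.30/1.98 low:-0.36/0.26/2.01 lev:-1.70/0.12/2.22 lev.9:-2.56/0.21/2.24 lev.4:-2.68/0.23/2.20 lev0:-2.65/0.20/2.14
0.6 0.0 grasp:-1.30/0.21/2.19 lift:-0.80/0.27/2.08 hook:-0.66/0.29/2.00 low:-0.76/0.26/2.02 lev:-1.88/0.22/2.24 lev.9:-2.40/0.30/2.25 lev.4:-2.50/0.32/2.21 lev0:-2.47/0.29/2.15
0.6 0.055 grasp:-1.36/0.14/2.21 lift:-0.64/0.20/2.09 hook:-0.47/0.23/2.01 low:-0.57/0.20/2.03 lev:-2.20/0.17/2.25 lev.9:-2.67/0.29/2.27 lev.4:-2.75/0.32/2.23 lev0:-2.75/0.28/2.17
```

```bash
python3 -m inch '{"hand":[0.7,0.7],"delta_pos":[[0.7,0,0.7],[0.5,0,0.5]],"turn":[0,0]}'; python3 st.py;python3 go.py 59 "[-193,0,185]"
```

```text
t: 9.7
eef_pos: [483.4, 109.9, 235.9]
tcp_rot: [3.075, 0.581, 2.923]
ft_force: [0.6, -0.2, 0.0]
opening: 0.702
9.7 [ 0.142  0.314  2.194 -1.133  0.145 -0.14 ] [483.408 109.897 235.916] [3.075 0.581 2.923] [ 0.559 -0.187  0.046] 0.7016489444386979
toolz in case [ 0.549  0.055 -0.834] tooly [-0.016  0.998  0.055] tilt 0.5813512576723582 grasp in case [-193.791    1.622  186.715]
t 9.7 ref pt [-193.79    1.62  186.72] tilt 0.5813512576723582 [-0.02  1.    0.06] F [ 0.56 -0.19  0.05] tool cm: [ 0.03 -0.17  0.18]
```

```bash
python3 -m inch '{"hand":[0.4,0.3,0.2,0.1,0.05,0.05,0.05],"delta_pos":[[0,-0.15,0.1],[0,0,0],[0,0,0],[0,0,0],[0,0,0],[0,0,0],[0,0,0]],"turn":[0,0,0,0,0,0,0]}'; python3 st.py;python3 go.py 59 "[-193,0,185]"; python3 - <<'E'
from h import *
for c in ["side","top"]:
    im,d=viewer.read_camera(c); cv2.imwrite(f"pics/{c}3.png",im); np.save(f"{c}3.npy",d)
    cv2.imwrite(f"pics/{c}3z.png",cv2.resize(im[220:370,250:400],(600,600*1),interpolation=cv2.INTER_CUBIC))
E
```

```text
t: 10.4
eef_pos: [483.8, 108.0, 235.6]
tcp_rot: [3.076, 0.581, 2.922]
ft_force: [-0.4, -1.4, 1.0]
opening: 0.231
10.4 [ 0.137  0.315  2.194 -1.133  0.143 -0.142] [483.828 107.984 235.567] [3.076 0.581 2.922] [-0.367 -1.381  1.008] 0.23139648139774255
toolz in case [ 0.549  0.054 -0.834] tooly [-0.015  0.998  0.055] tilt 0.5809773061420945 grasp in case [-193.021   -0.228  186.351]
t 10.4 ref pt [-193.02   -0.23  186.35] tilt 0.5809773061420945 [-0.01  1.    0.06] F [-0.37 -1.38  1.01] tool cm: [0.07 0.02 0.12]
```

View pics/top3z.png

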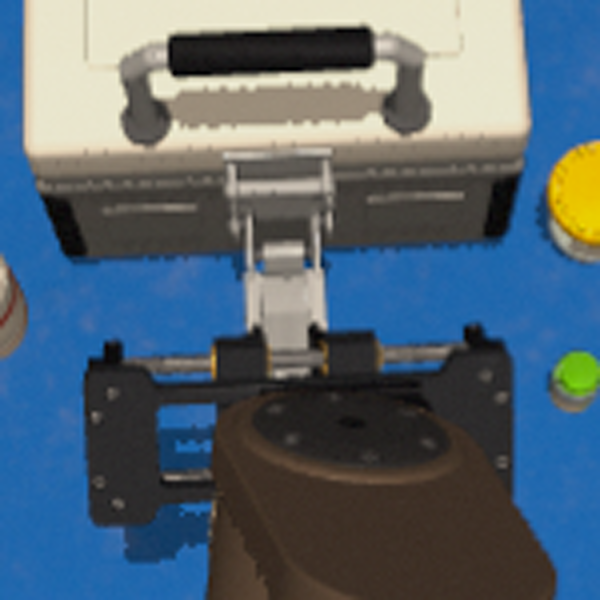

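Opening 0.231 (22 mm) and a small force: the tab is gripped. Now I lift the lever with the claw.

```bash
python3 go.py 59 "[-170.8,0,213.9]"; python3 go.py 59 "[-157.9,0,220]"
```

```text
t 10.5 ref pt [-193.04   -0.18  186.32] tilt 0.5809184458462655 [-0.01  1.    0.06] F [-1.32 -1.39  0.65] tool cm: [-3.37  0.14 -1.08]
t 10.5 ref pt [-193.04   -0.18  186.32] tilt 0.5809184458462655 [-0.01  1.    0.06] F [-1.32 -1.39  0.65] tool cm: [-4.78  0.15 -0.88]
```

```bash
python3 -m inch '{"hand":[0.05,0.05,0.05,0.05,0.05],"delta_pos":[[-0.9,0,-0.3],[-0.9,0,-0.3],[-0.9,0.1,-0.3],[-0.7,0,-0.2],[0,0,0]],"turn":[0,0,0,0,0]}'; python3 st.py;python3 go.py 59 "[-157.9,0,220]"
```

```text
t: 11.0
eef_pos: [506.0, 103.4, 263.3]
tcp_rot: [3.076, 0.58, 2.922]
ft_force: [0.5, -0.3, -2.3]
opening: 0.227
11.0 [ 0.119  0.288  2.119 -0.64   0.201 -0.658] [506.018 103.363 263.296] [3.076 0.58  2.922] [ 0.483 -0.343 -2.347] 0.22678154292013292
toolz in case [ 0.548  0.054 -0.834] tooly [-0.015  0.998  0.055] tilt 0.5803999639232272 grasp in case [-170.384   -0.384  214.062]
t 11.0 ref pt [-170.38   -0.38  214.06] tilt 0.5803999639232272 [-0.01  1.    0.06] F [ 0.48 -0.34 -2.35] tool cm: [-1.37  0.05  0.19]
```

```bash
cat > snap.py <<'E'
import sys
from h import *
n=sys.argv[1]
for c in sys.argv[2:]:
    im,d=viewer.read_camera(c); cv2.imwrite(f"pics/{c}{n}.png",im); np.save(f"{c}{n}.npy",d)
    cv2.imwrite(f"pics/{c}{n}z.png",cv2.resize(im[220:370,250:400],(600,600),interpolation=cv2.INTER_CUBIC))
E
python3 snap.py 4 side top
```

```text
(no output)
```

View pics/side4z.png

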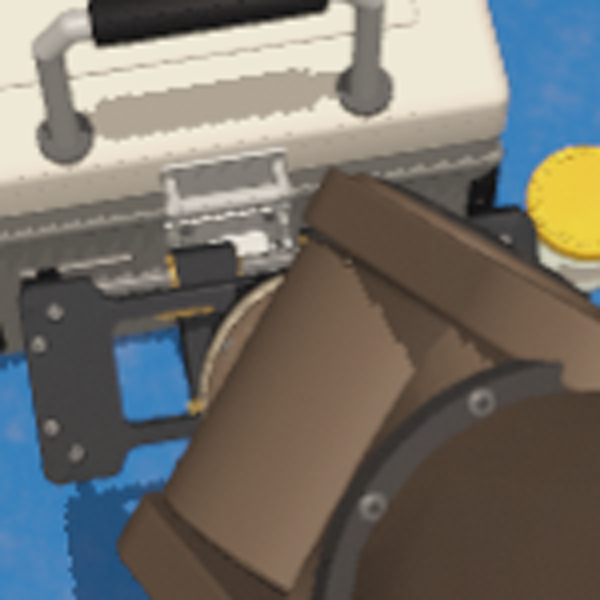

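View pics/top4z.png

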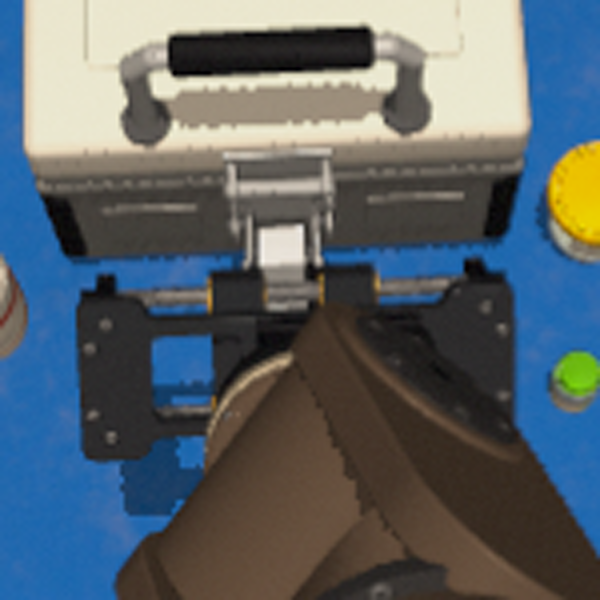

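```bash
python3 - <<'E'
from h import *
np.set_printoptions(precision=1,suppress=True)
y=-.198; C=np.array([[np.cos(y),-np.sin(y),0],[np.sin(y),np.cos(y),0],[0,0,1]])
for c in ["top","side"]:
    P=(cloud(c,np.load(c+"4.npy"))-[705.5,67,0])@C
    Q=P.reshape(-1,3); k=(abs(Q[:,1])<9)&(Q[:,0]>-175)&(Q[:,0]<-96)&(Q[:,2]>100)&(Q[:,2]<240)
    Q=Q[k]
    for a in range(-172,-96,6):
        q=Q[(Q[:,0]>=a)&(Q[:,0]<a+6)]
        if len(q)>2: print(c,a,len(q),np.percentile(q[:,2],[5,50,95]))
E
```

```text
top -160 18 [194.9 197.2 202. ]
top -154 18 [188.5 191.2 195. ]
top -148 31 [186.6 190.3 193.2]
top -142 30 [189.2 191.4 194.6]
top -136 31 [190.2 193.1 197.5]
top -112 20 [172.1 176.1 179.2]
top -106 22 [174.4 175.9 179.7]
side -142 15 [191.8 193.5 196.1]
side -136 27 [192.  193.9 197.6]
side -112 34 [173.2 177.  180.4]
side -106 19 [176.9 178.3 179.9]
```

```bash
python3 go.py 59 "[-160.3,0,222.1]"; python3 go.py 59 "[-141.9,0,227.1]"
```

```text
t 11.1 ref pt [-170.9    -0.35  213.82] tilt 0.5803601503060726 [-0.02  1.    0.06] F [ 1.36 -1.88 -4.64] tool cm: [-1.34  0.06 -0.11]
t 11.1 ref pt [-170.9    -0.35  213.82] tilt 0.5803601503060726 [-0.02  1.    0.06] F [ 1.36 -1.88 -4.64] tool cm: [-3.15  0.06  0.48]
```

```bash
python3 -m inch '{"hand":[0.05,0.05,0.05,0.05,0.05],"delta_pos":[[-0.7,0,-0.1],[-0.7,0,0],[-0.9,0,0.3],[-0.9,0.1,0.3],[0,0,0]],"turn":[0,0,0,0,0]}'; python3 st.py;python3 snap.py 5 side top; cat > crown.py <<'E'
import sys
from h import *
np.set_printoptions(precision=1,suppress=True)
y=-.198; C=np.array([[np.cos(y),-np.sin(y),0],[np.sin(y),np.cos(y),0],[0,0,1]])
for c in ["top","side"]:
    P=(cloud(c,np.load(c+sys.argv[1]+".npy"))-[705.5,67,0])@C
    Q=P.reshape(-1,3); k=(abs(Q[:,1])<9)&(Q[:,0]>-175)&(Q[:,0]<-91)&(Q[:,2]>100)&(Q[:,2]<240)
    Q=Q[k]
    for a in range(-172,-91,4):
        q=Q[(Q[:,0]>=a)&(Q[:,0]<a+4)]
        if len(q)>2: print(c,a,len(q),np.percentile(q[:,2],[5,50,95]))
E
python3 crown.py 5
```

```text
t: 11.6
eef_pos: [535.1, 98.1, 276.9]
tcp_rot: [3.076, 0.581, 2.923]
ft_force: [-1.6, -5.1, 1.0]
opening: 0.226
11.6 [ 0.099  0.3    2.045 -0.464  0.246 -0.853] [535.086  98.126 276.855] [3.076 0.581 2.923] [-1.642 -5.067  0.983] 0.22578766128135092
toolz in case [ 0.549  0.054 -0.834] tooly [-0.015  0.998  0.054] tilt 0.5808123084765602 grasp in case [-140.834    0.177  227.633]
top -144 7 [224.1 225.4 227. ]
top -120 19 [193.4 195.9 197.3]
top -116 19 [193.4 195.7 197.7]
top -112 18 [191.7 194.4 196.7]
top -104 4 [171.9 175.8 178.8]
top -96 43 [162.7 174.5 186.8]
top -92 9 [170.4 184.4 189.8]
side -96 13 [183.6 186.6 193.8]
side -92 3 [187.1 190.4 192.1]
```

View pics/top5z.png

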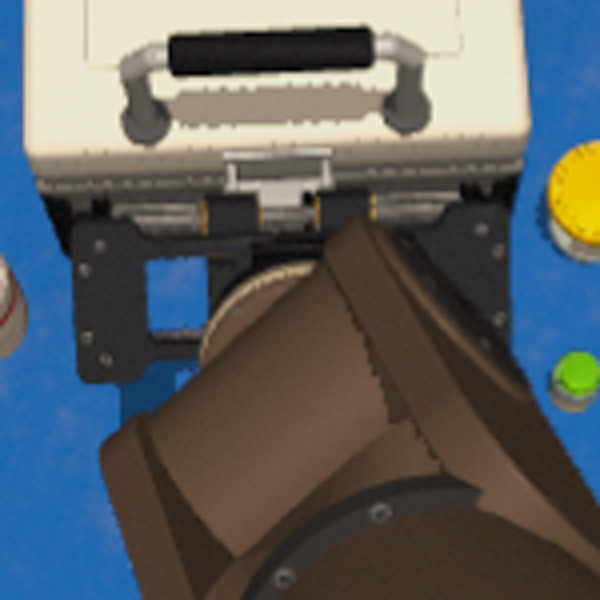

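```bash
python3 go.py 59 "[-138.4,0,232.5]"; python3 go.py 59 "[-128,0,233]"
```

```text
t 11.7 ref pt [-141.37    0.18  227.56] tilt 0.5808346262873775 [-0.02  1.    0.05] F [-1.31 -5.44  0.43] tool cm: [-0.52  0.   -0.25]
t 11.7 ref pt [-141.37    0.18  227.56] tilt 0.5808346262873775 [-0.02  1.    0.05] F [-1.31 -5.44  0.43] tool cm: [-1.42 -0.01  0.28]
```

```bash
python3 -m inch '{"hand":[0.05,0.05,0.05,0.05],"delta_pos":[[-0.5,0,-0.25],[-0.5,0,0.25],[-0.4,0,0.25],[0,0,0]],"turn":[0,0,0,0]}'; python3 st.py;python3 snap.py 6 side top; python3 crown.py 6
```

```text
t: 12.1
eef_pos: [548.2, 95.5, 282.6]
tcp_rot: [3.076, 0.582, 2.923]
ft_force: [-2.5, -5.5, -0.2]
opening: 0.226
12.1 [ 0.09   0.307  2.012 -0.407  0.266 -0.919] [548.226  95.477 282.579] [3.076 0.582 2.923] [-2.542 -5.504 -0.231] 0.22613124602456205
toolz in case [ 0.549  0.054 -0.834] tooly [-0.015  0.998  0.055] tilt 0.5816492848865994 grasp in case [-127.388    0.197  233.386]
top -116 7 [195.4 198.3 199.8]
top -104 17 [193.6 197.7 200.5]
top -100 9 [194.  194.4 197.4]
top -96 12 [180.1 185.9 189.4]
top -92 4 [185.2 188.1 188.8]
```

View pics/top6z.png

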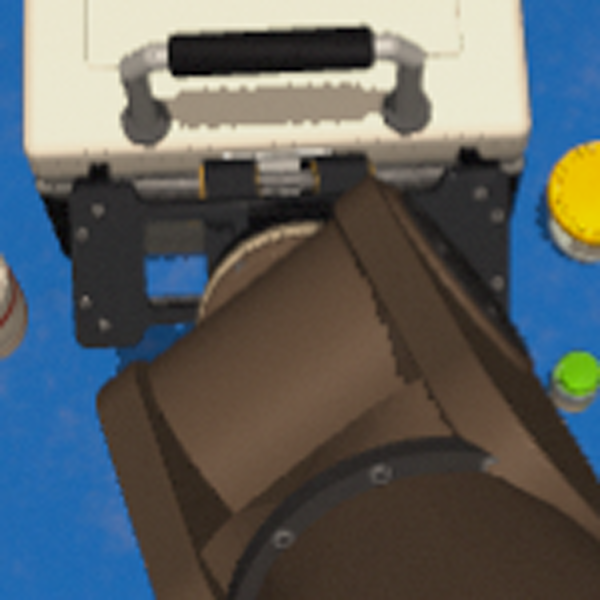

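View pics/side6z.png

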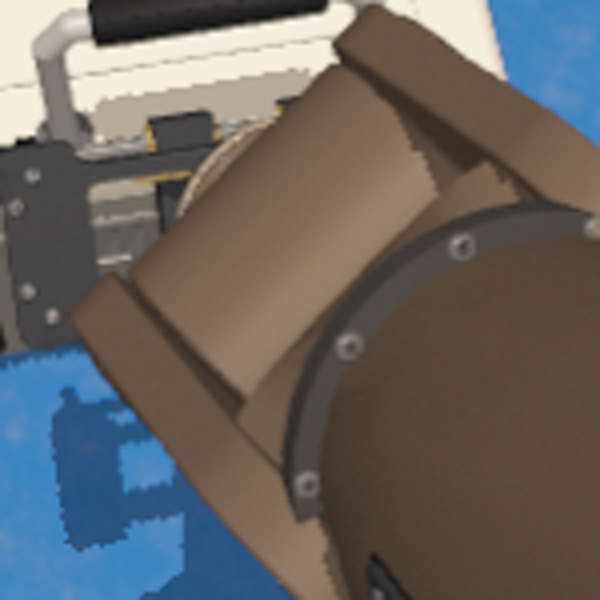

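```bash
python3 go.py 59 "[-119.5,0,233.3]"; python3 go.py 59 "[-119.5,0,227]"
```

```text
t 12.2 ref pt [-127.65    0.19  233.36] tilt 0.5816047278806633 [-0.02  1.    0.05] F [-1.49 -5.18 -0.49] tool cm: [-0.68 -0.03  0.45]
t 12.2 ref pt [-127.65    0.19  233.36] tilt 0.5816047278806633 [-0.02  1.    0.05] F [-1.49 -5.18 -0.49] tool cm: [-0.33 -0.07  0.98]
```

```bash
python3 -m inch '{"hand":[0.05,0.05,0.05],"delta_pos":[[-0.4,0,0.2],[-0.3,0,0.25],[0,0,0]],"turn":[0,0,0]}'; python3 st.py;python3 snap.py 7 top; python3 - <<'E'
import cv2
im=cv2.imread("pics/top7.png")[235:295,280:360]; cv2.imwrite("pics/top7y.png",cv2.resize(im,(800,600),interpolation=cv2.INTER_CUBIC))
E
sed -i 's/\["top","side"\]/["top"]/' crown.py; python3 crown.py 7
```

```text
t: 12.5
eef_pos: [556.5, 93.9, 282.9]
tcp_rot: [3.076, 0.582, 2.923]
ft_force: [-2.5, -6.3, 1.5]
opening: 0.229
12.5 [ 0.085  0.317  1.995 -0.388  0.271 -0.941] [556.502  93.914 282.944] [3.076 0.582 2.923] [-2.478 -6.252  1.484] 0.22867284183695727
toolz in case [ 0.55   0.055 -0.833] tooly [-0.016  0.998  0.055] tilt 0.5823277276735087 grasp in case [-118.933    0.297  233.774]
top -108 7 [195.8 196.7 197.9]
top -96 4 [192.6 194.  198.4]
```

View pics/top7y.png

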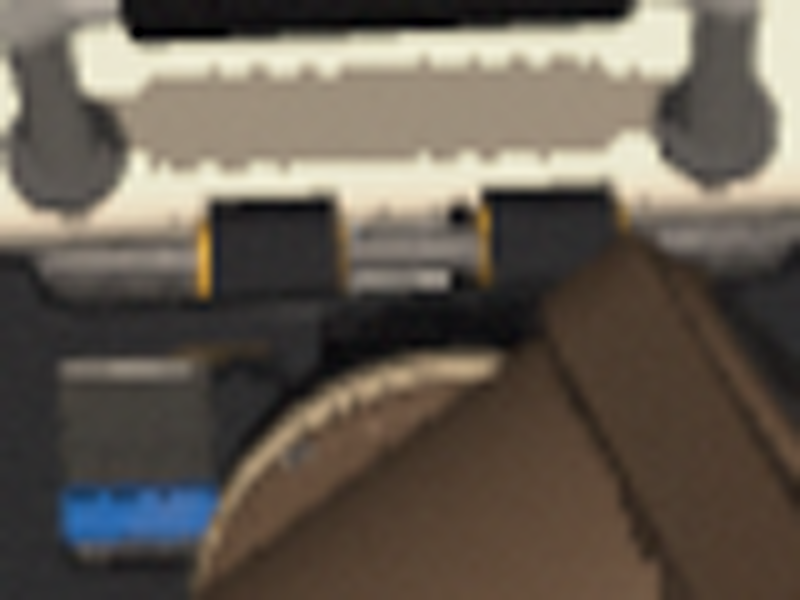

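```bash
python3 -m inch '{"hand":[0.05,0.05,0.05],"delta_pos":[[0.2,0,0.3],[0.2,0,0.3],[0,0,0]],"turn":[0,0,0]}'; python3 st.py
```

```text
t: 12.85
eef_pos: [556.4, 94.2, 275.9]
tcp_rot: [3.076, 0.583, 2.923]
ft_force: [-3.0, -8.0, 2.7]
opening: 0.226
12.85 [ 0.086  0.327  2.004 -0.419  0.253 -0.909] [556.352  94.221 275.918] [3.076 0.583 2.923] [-2.954 -7.991  2.709] 0.22611495555358258
toolz in case [ 0.55   0.054 -0.833] tooly [-0.016  0.998  0.055] tilt 0.5827954275584137 grasp in case [-119.117    0.566  226.762]
```

```bash
python3 -m inch '{"hand":[0.05,0.05,0.05],"delta_pos":[[0.2,-0.05,0.3],[0.2,-0.05,0.3],[0,0,0]],"turn":[0,0,0]}'; python3 st.py; python3 snap.py 8 top; python3 crown.py 8
```

```text
t: 13.15
eef_pos: [556.4, 93.8, 268.8]
tcp_rot: [3.075, 0.583, 2.923]
ft_force: [-1.4, -6.4, 2.3]
opening: 0.228
13.15 [ 0.085  0.338  2.013 -0.449  0.234 -0.879] [556.424  93.832 268.792] [3.075 0.583 2.923] [-1.395 -6.425  2.345] 0.22822059660431332
toolz in case [ 0.551  0.055 -0.833] tooly [-0.016  0.998  0.055] tilt 0.5834971389600225 grasp in case [-118.936    0.237  219.662]
top -108 9 [181.2 183.3 183.6]
top -96 14 [180.  184.6 190.6]
top -92 8 [180.1 185.9 191.9]
```

```bash
python3 -m inch '{"hand":[0.05,0.4,0.5,0.5,0.5,0.5,0.5],"delta_pos":[[0,0,0],[0,0,0],[0,0,0],[0,0,0],[0,0,-4],[1,0,-4],[1,0,-4]],"turn":[0,0,0,0,0,0,0]}'; python3 st.py; python3 snap.py 9 top side; python3 crown.py 9
```

```text
t: 13.9
eef_pos: [472.7, 104.5, 358.1]
tcp_rot: [3.075, 0.581, 2.923]
ft_force: [0.2, -0.0, 0.0]
opening: 0.501
13.9 [ 0.132  0.098  2.051 -0.3    0.438 -1.004] [472.736 104.489 358.062] [3.075 0.581 2.923] [ 0.21  -0.033  0.031] 0.5011538269085238
toolz in case [ 0.549  0.055 -0.834] tooly [-0.016  0.998  0.056] tilt 0.5811980623277657 grasp in case [-203.198   -5.761  308.858]
top -160 12 [110.9 113.7 117.5]
top -156 3 [110.2 112.  113.4]
top -144 17 [114.6 116.2 120. ]
top -140 19 [113.8 116.9 118.7]
top -136 16 [114.4 117.  119.2]
top -128 10 [111.6 113.2 118.7]
top -124 62 [112.4 129.1 221.9]
top -120 73 [126.1 156.6 219.4]
top -116 35 [166.  174.6 180.9]
top -108 13 [183.1 184.3 186.7]
top -104 19 [179.4 183.  184.7]
top -100 17 [180.2 182.9 184.8]
top -96 28 [178.6 181.7 189.5]
top -92 4 [183.6 185.9 187.7]
```

View pics/top9z.png

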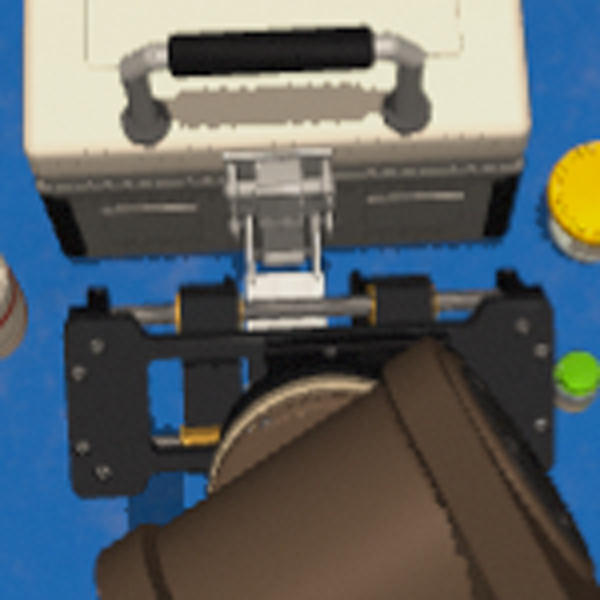

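View pics/side9z.png

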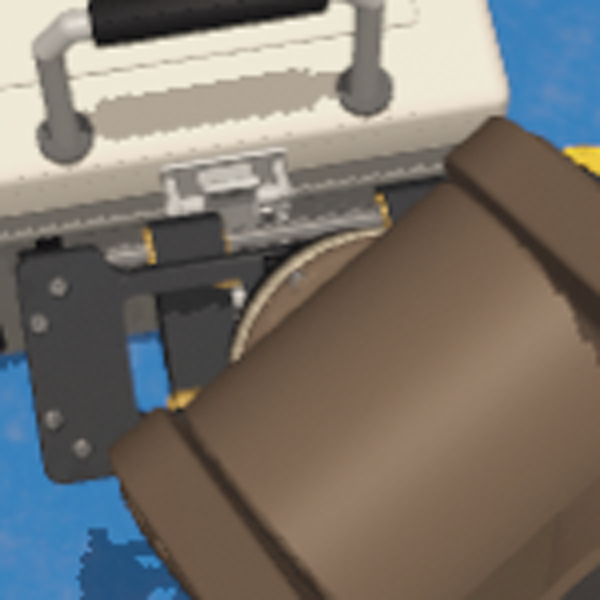

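```bash
python3 - <<'E'
from plan import *
for p in [(-200,130),(-215,100),(-215,60),(-230,80),(-230,60),(-250,60)]:
    out=[]
    for t in [.35,.38,.41,.44,.47,.5]:
        R=toolR(t,.055); x=C@np.array([p[0],-3,p[1]],float)+[705.5,67,0]-78*R[:,2]
        q,e=ik(x,R,[.14,.3,2.1,-.3,.4,-1]); out.append(f"{t}:{q[3]:.2f}/{q[4]:.2f}")
    print(p,*out)
E
python3 go.py 78 "[-230,0,120]"
```

```text
(-200, 130) 0.35:-0.17/0.28 0.38:-0.24/0.24 0.41:-0.35/0.20 0.44:-0.50/0.16 0.47:-0.75/0.13 0.5:-1.12/0.11
(-215, 100) 0.35:-0.28/0.18 0.38:-0.44/0.14 0.41:-0.72/0.11 0.44:-1.17/0.09 0.47:-1.71/0.10 0.5:1.04/-0.12
(-215, 60) 0.35:-0.71/0.08 0.38:-1.39/0.06 0.41:-2.05/0.08 0.44:0.76/-0.12 0.47:0.60/-0.17 0.5:0.51/-0.22
(-230, 80) 0.35:-0.51/0.11 0.38:-0.91/0.08 0.41:-1.54/0.08 0.44:-2.05/0.10 0.47:0.81/-0.14 0.5:0.66/-0.19
(-230, 60) 0.35:-0.97/0.07 0.38:-1.73/0.07 0.41:0.91/-0.10 0.44:0.68/-0.14 0.47:0.56/-0.19 0.5:0.49/-0.24
(-250, 60) 0.35:-1.42/0.06 0.38:-2.07/0.08 0.41:0.76/-0.12 0.44:0.61/-0.17 0.47:0.52/-0.22 0.5:0.47/-0.27
t 14.0 ref pt [-193.46   -4.33  295.93] tilt 0.5866216137645465 [-0.02  1.    0.06] F [ 1.02  0.15 -0.47] tool cm: [12.79 -0.52 12.62]
```

```bash
python3 -m inch '{"hand":[0,0,0,0,0],"delta_pos":[[3.2,-0.1,2.6],[3.2,-0.1,3],[3.2,-0.1,3],[3.2,-0.1,3],[0,0,0]],"turn":[0,0,0,0,0]}'; python3 st.py; python3 go.py 78 "[-230,0,80]"
```

```text
t: 14.5
eef_pos: [449.4, 109.6, 247.2]
tcp_rot: [3.092, 0.573, 2.922]
ft_force: [0.6, -0.0, -1.2]
opening: 0.135
14.5 [ 0.162  0.254  2.243 -1.059  0.18  -0.196] [449.393 109.594 247.225] [3.092 0.573 2.922] [ 0.564 -0.02  -1.154] 0.13531961919646282
toolz in case [ 0.543  0.038 -0.839] tooly [-0.005  0.999  0.041] tilt 0.5735154412628415 grasp in case [-227.469   -6.403  197.714]
t 14.5 ref pt [-217.16   -5.69  181.77] tilt 0.5735154412628415 [-0.    1.    0.04] F [ 0.56 -0.02 -1.15] tool cm: [6.61 0.15 7.86]
```

```bash
python3 -m inch '{"hand":[0,0,0,0,0],"delta_pos":[[1.5,0,1.8],[1.5,0,1.8],[1.5,0,1.8],[1.5,0,1.8],[1.5,0,1.8]],"turn":[0,0,0,0,0]}'; python3 st.py; python3 go.py 78 "[-230,0,80]"
```

```text
t: 15.0
eef_pos: [458.5, 118.1, 196.3]
tcp_rot: [3.093, 0.486, 2.926]
ft_force: [0.2, -0.1, -0.2]
opening: 0.006
15.0 [ 0.166  0.37   2.238 -1.131  0.142 -0.105] [458.475 118.145 196.324] [3.093 0.486 2.926] [ 0.233 -0.076 -0.227] 0.006495867663015344
toolz in case [ 0.467  0.04  -0.883] tooly [-0.005  0.999  0.043] tilt 0.48621529412995507 grasp in case [-224.689    3.936  144.216]
t 15.0 ref pt [-215.81    4.7   127.44] tilt 0.48621529412995507 [-0.    1.    0.04] F [ 0.23 -0.08 -0.23] tool cm: [ 3.46 -0.67  3.51]
```

```bash
python3 -m inch '{"hand":[0,0,0,0],"delta_pos":[[1.8,-0.3,1.3],[1.8,-0.3,1.3],[1.8,-0.3,1.3],[1.5,-0.2,1.3]],"turn":[0,0,0,0]}'; python3 st.py; python3 go.py 78 "[-186,0,135]"
```

```text
t: 15.4
eef_pos: [441.1, 120.2, 167.4]
tcp_rot: [3.096, 0.415, 2.929]
ft_force: [0.2, 0.2, -0.2]
opening: 0.004
15.4 [ 0.167  0.417  2.271 -1.133  0.119 -0.092] [441.141 120.237 167.392] [3.096 0.415 2.929] [ 0.17   0.201 -0.167] 0.004363182593922442
toolz in case [ 0.403  0.039 -0.914] tooly [-0.004  0.999  0.041] tilt 0.41487689262289057 grasp in case [-245.885    2.524  113.448]
t 15.4 ref pt [-238.23    3.27   96.08] tilt 0.41487689262289057 [-0.    1.    0.04] F [ 0.17  0.2  -0.17] tool cm: [-6.35 -0.19 -1.47]
```

```bash
python3 go.py 78 "[-222,0,135]"; python3 go.py 78 "[-190,0,125]"
```

```text
t 15.4 ref pt [-238.23    3.27   96.08] tilt 0.41487689262289057 [-0.    1.    0.04] F [ 0.17  0.2  -0.17] tool cm: [-3.06 -0.17 -2.92]
t 15.4 ref pt [-238.23    3.27   96.08] tilt 0.41487689262289057 [-0.    1.    0.04] F [ 0.17  0.2  -0.17] tool cm: [-5.58 -0.23 -0.71]
```

```bash
python3 -m inch '{"hand":[0,0,0,0,0],"delta_pos":[[-1.5,0,-1.5],[-1.5,-0.1,-1.5],[-1.3,-0.1,1.1],[-1.3,0,1.1],[0,0,0]],"turn":[0,0,0,0,0]}'; python3 st.py; python3 go.py 78 "[-190,0,112]"; python3 snap.py 10 top side
```

```text
t: 15.9
eef_pos: [484.2, 108.1, 181.7]
tcp_rot: [3.103, 0.421, 2.928]
ft_force: [-0.8, 0.1, 0.2]
opening: 0.005
15.9 [ 0.126  0.421  2.174 -0.638  0.168 -0.629] [484.229 108.109 181.703] [3.103 0.421 2.928] [-0.802  0.131  0.171] 0.005270831960848977
toolz in case [ 0.409  0.032 -0.912] tooly [0.    0.999 0.036] tilt 0.4214812103339151 grasp in case [-200.897   -1.312  127.9  ]
t 15.9 ref pt [-193.12   -0.7   110.57] tilt 0.4214812103339151 [0.   1.   0.04] F [-0.8   0.13  0.17] tool cm: [-0.34  0.07  0.  ]
```

View pics/top10z.png

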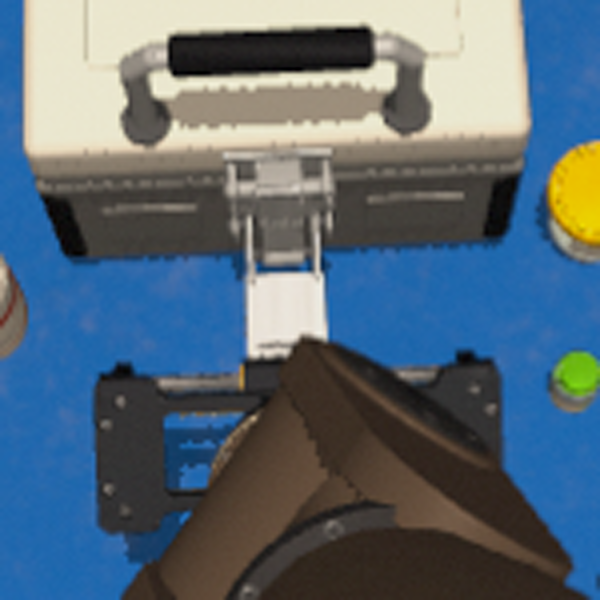

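View pics/side10z.png

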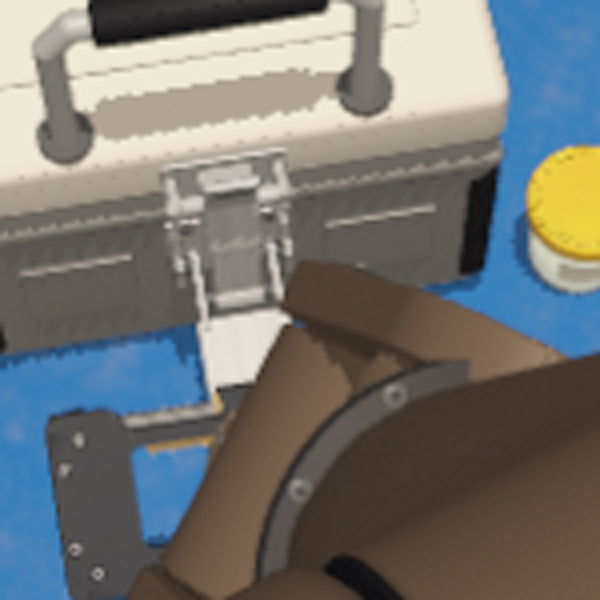

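```bash
python3 go.py 78 "[-185,0,114]"; python3 go.py 78 "[-187,0,90]"
```

```text
t 16.0 ref pt [-194.96   -0.88  110.54] tilt 0.42011878154295146 [-0.    1.    0.03] F [0.77 0.35 0.27] tool cm: [-1.05  0.1   0.09]
t 16.0 ref pt [-194.96   -0.88  110.54] tilt 0.42011878154295146 [-0.    1.    0.03] F [0.77 0.35 0.27] tool cm: [0.11 0.02 2.2 ]
```

```bash
python3 -m inch '{"hand":[0,0,0,0,0],"delta_pos":[[-1.1,0.1,0.1],[0.3,0,0.5],[0.4,0,0.6],[0.4,0,0.6],[0,0,0]],"turn":[0,0,0,0,0]}'; python3 st.py; python3 go.py 78 "[-184,0,78]"
```

```text
t: 16.5
eef_pos: [489.6, 108.7, 165.2]
tcp_rot: [3.104, 0.42, 2.929]
ft_force: [-0.0, 0.6, -0.7]
opening: 0.004
16.5 [ 0.125  0.459  2.175 -0.796  0.139 -0.471] [489.624 108.689 165.231] [3.104 0.42  2.929] [-0.011  0.593 -0.696] 0.0038915745595644695
toolz in case [ 0.408  0.032 -0.913] tooly [-0.001  0.999  0.035] tilt 0.4197938522075138 grasp in case [-195.812    0.309  111.387]
t 16.5 ref pt [-188.07    0.92   94.05] tilt 0.4197938522075138 [-0.    1.    0.03] F [-0.01  0.59 -0.7 ] tool cm: [ 0.28 -0.15  1.63]
```

```bash
python3 -m inch '{"hand":[0,0,0,0,0,0],"delta_pos":[[0.15,-0.1,0.8],[0.15,0,0.8],[0,0,0.6],[-0.1,0,0.5],[0,0,0],[0,0,0]],"turn":[0,0,0,0,0,0]}'; python3 st.py; python3 go.py 78 "[-168.5,0,57]"
```

```text
t: 17.1
eef_pos: [500.3, 106.6, 141.6]
tcp_rot: [3.104, 0.42, 2.931]
ft_force: [0.0, 0.5, 0.1]
opening: 0.004
17.1 [ 0.117  0.517  2.169 -1.133  0.106 -0.14 ] [500.328 106.608 141.556] [3.104 0.42  2.931] [0.014 0.48  0.144] 0.003936929806244646
toolz in case [ 0.408  0.032 -0.913] tooly [-0.003  0.999  0.034] tilt 0.4197651425565174 grasp in case [-184.91     0.381   87.712]
t 17.1 ref pt [-177.17    0.99   70.37] tilt 0.4197651425565174 [-0.    1.    0.03] F [0.01 0.48 0.14] tool cm: [-0.25 -0.15  1.57]
```

```bash
python3 snap.py 11 top side
```

```text
(no output)
```

View pics/top11z.png

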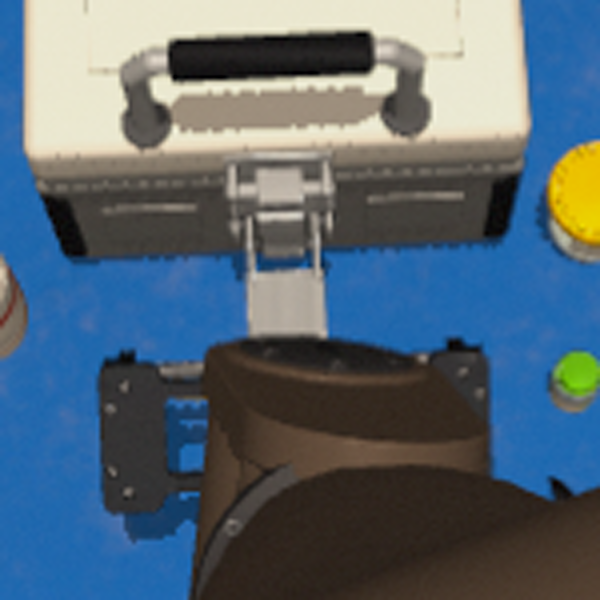

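View pics/side11z.png

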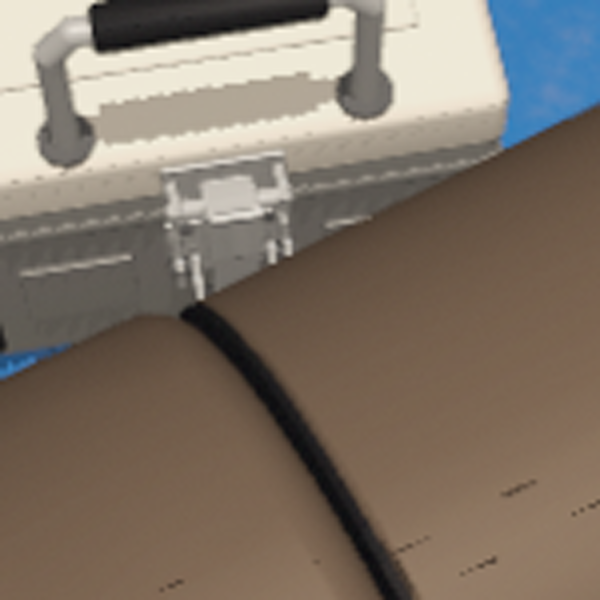

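```bash
python3 - <<'E'
from h import *
np.set_printoptions(precision=1,suppress=True)
y=-.198; C=np.array([[np.cos(y),-np.sin(y),0],[np.sin(y),np.cos(y),0],[0,0,1]])
for n in ["10","11"]:
  for c in ["top","side"]:
    P=(cloud(c,np.load(c+n+".npy"))-[705.5,67,0])@C
    Q=P.reshape(-1,3); k=(abs(Q[:,1])<18)&(Q[:,0]>-200)&(Q[:,0]<-120)&(Q[:,2]>10)&(Q[:,2]<150)
    Q=Q[k]
    for a in range(-200,-120,6):
        q=Q[(Q[:,0]>=a)&(Q[:,0]<a+6)]
        if len(q)>2: print(n,c,a,len(q),np.percentile(q[:,2],[5,50,95]),np.percentile(q[:,1],[5,50,95]))
E
```

```text
10 top -176 13 [108.6 111.5 114.4] [-1.2  5.6 16.3]
10 top -170 37 [109.5 112.2 114.6] [-3.   7.4 17.3]
10 top -164 53 [108.8 112.2 115. ] [-15.6   1.   15.9]
10 top -158 53 [109.6 113.5 116.3] [-15.9   0.9  16.7]
10 top -152 55 [110.7 114.7 117.7] [-16.   -1.4  14.7]
10 top -146 56 [112.  115.6 119.1] [-16.1  -1.5  16.2]
10 top -140 55 [113.2 116.6 120.4] [-16.5   0.1  14.8]
10 top -134 25 [113.6 116.9 123.2] [-13.7   6.   15.8]
10 top -128 28 [110.3 113.9 122.4] [-10.4   0.7  15.4]
10 top -122 47 [110.1 120.2 140.2] [-14.6  -2.6  11.8]
10 side -164 21 [111.8 112.7 116.2] [ 1.8  8.7 17.1]
10 side -158 43 [112.1 114.4 116.9] [-2.3  7.6 16.6]
10 side -152 54 [112.7 115.9 118.8] [-6.2  5.8 16.9]
10 side -146 62 [113.9 117.  119.6] [-9.7  3.1 16.2]
10 side -140 66 [115.1 118.  121.4] [-15.5   1.2  16. ]
10 side -134 23 [117.  118.6 122.4] [-13.9   0.7  17.5]
10 side -128 67 [109.4 115.1 124.7] [-14.9   0.4  15.8]
10 side -122 77 [113.9 126.3 145.9] [-10.5   1.8  11.3]
11 top -158 29 [80.8 84.2 86.3] [-16.   -0.5  17. ]
11 top -152 61 [84.  86.6 91.8] [-16.9  -0.6  17.2]
11 top -146 66 [87.5 92.3 96. ] [-16.8  -1.1  15.2]
11 top -140 60 [ 92.6  96.5 104.3] [-15.8   0.5  16.8]
11 top -134 62 [ 97.4 102.6 106.8] [-15.9   0.2  16.1]
11 top -128 19 [101.2 104.5 112.3] [-12.3   4.1  15.9]
11 top -122 3 [110.5 112.9 114. ] [13.8 15.6 15.8]
11 side -122 3 [141.  145.1 149.2] [-3.8 -2.4  7. ]
```

```bash
python3 -m inch '{"hand":[0,0,0,0],"delta_pos":[[-0.05,-0.1,0.5],[-0.1,0,0.5],[-0.1,0,0.5],[0,0,0]],"turn":[0,0,0,0]}'; python3 st.py; python3 go.py 78 "[-156,0,47.5]"
```

```text
t: 17.6
eef_pos: [511.2, 104.4, 131.6]
tcp_rot: [3.103, 0.413, 2.929]
ft_force: [0.0, 0.0, -0.7]
opening: 0.007
17.6 [ 0.109  0.545  2.149 -1.134  0.1   -0.144] [511.194 104.404 131.553] [3.103 0.413 2.929] [ 0.037  0.035 -0.666] 0.007356842881112078
toolz in case [ 0.402  0.032 -0.915] tooly [-0.     0.999  0.035] tilt 0.41325001635046227 grasp in case [-174.173    0.35    77.553]
t 17.6 ref pt [-166.54    0.96   60.16] tilt 0.41325001635046227 [-0.    1.    0.03] F [ 0.04  0.04 -0.67] tool cm: [-0.46 -0.14  1.58]
```

```bash
cat > lev.py <<'E'
import sys
from h import *
np.set_printoptions(precision=1,suppress=True)
y=-.198; C=np.array([[np.cos(y),-np.sin(y),0],[np.sin(y),np.cos(y),0],[0,0,1]])
for c in sys.argv[2:]:
    im,d=viewer.read_camera(c); cv2.imwrite(f"pics/{c}{sys.argv[1]}.png",im); np.save(f"{c}{sys.argv[1]}.npy",d)
    cv2.imwrite(f"pics/{c}{sys.argv[1]}z.png",cv2.resize(im[220:370,250:400],(600,600),interpolation=cv2.INTER_CUBIC))
    Q=((cloud(c,d)-[705.5,67,0])@C).reshape(-1,3); k=(abs(Q[:,1])<16)&(Q[:,0]>-200)&(Q[:,0]<-92)&(Q[:,2]>10)&(Q[:,2]<230)
    Q=Q[k]
    for a in range(-200,-92,5):
        q=Q[(Q[:,0]>=a)&(Q[:,0]<a+5)]
        if len(q)>2: print(c,a,len(q),np.percentile(q[:,2],[5,50,95]))
E
python3 -m inch '{"hand":[0,0,0,0],"delta_pos":[[-0.15,-0.1,0.5],[-0.15,0,0.5],[-0.15,0,0.5],[0,0,0]],"turn":[0,0,0,0]}'; python3 st.py; python3 go.py 78 "[-145.7,0,42]"; python3 lev.py 12 top
```

```text
t: 18.0
eef_pos: [522.9, 102.0, 122.2]
tcp_rot: [3.103, 0.409, 2.929]
ft_force: [-0.7, -0.2, 0.0]
opening: 0.004
18.0 [ 0.1    0.572  2.127 -1.134  0.095 -0.151] [522.922 101.965 122.162] [3.103 0.409 2.929] [-0.705 -0.227  0.022] 0.003998627632193601
toolz in case [ 0.398  0.032 -0.917] tooly [-0.     0.999  0.035] tilt 0.40947936939084334 grasp in case [-162.399    0.282   68.073]
t 18.0 ref pt [-154.83    0.9    50.65] tilt 0.40947936939084334 [-0.    1.    0.04] F [-0.7  -0.23  0.02] tool cm: [-0.49 -0.12  1.15]
top -140 8 [208.  209.9 212.9]
top -135 27 [121.3 207.  211.6]
top -130 70 [ 80.5  88.6 201.8]
top -125 57 [ 88.9  96.7 192.5]
top -120 36 [ 94.8 136.6 185.9]
top -115 76 [100.8 120.7 180.3]
top -110 59 [103.9 174.8 179.9]
top -105 38 [122.6 176.3 179.6]
top -100 20 [125.4 176.3 179.4]
top -95 71 [101.4 174.  184.5]
```

View pics/top12z.png

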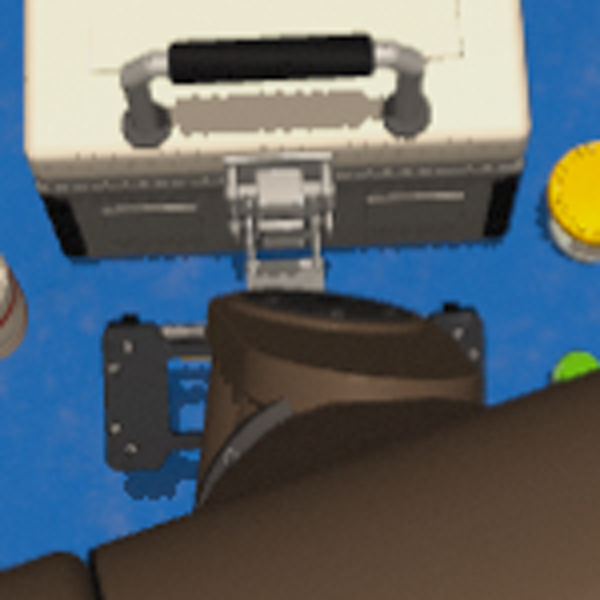

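```bash
python3 -m inch '{"hand":[0,0,0,0],"delta_pos":[[-0.2,-0.1,0.4],[-0.3,0,0.4],[-0.3,0,0.4],[0,0,0]],"turn":[0,0,0,0]}'; python3 st.py; python3 go.py 78 "[-134.6,0,38.4]"
```

```text
t: 18.45
eef_pos: [534.8, 98.9, 114.7]
tcp_rot: [3.103, 0.408, 2.929]
ft_force: [0.4, -0.6, 0.1]
opening: 0.007
18.45 [ 0.091  0.595  2.104 -1.118  0.091 -0.175] [534.822  98.863 114.713] [3.103 0.408 2.929] [ 0.431 -0.579  0.148] 0.007001081476740671
toolz in case [ 0.397  0.032 -0.917] tooly [-0.     0.999  0.035] tilt 0.40874796831484017 grasp in case [-150.161   -0.421   60.607]
t 18.45 ref pt [-142.61    0.2    43.18] tilt 0.40874796831484017 [-0.    1.    0.04] F [ 0.43 -0.58  0.15] tool cm: [-0.55 -0.04  0.76]
```

```bash
python3 -m inch '{"hand":[0,0,0,0,0,0],"delta_pos":[[-0.3,0,0.4],[-0.4,0,0.4],[-0.4,0,0.35],[-0.4,0,0.3],[-0.4,0,0.3],[0,0,0]],"turn":[0,0,0,0,0,0]}'; python3 st.py; python3 go.py 78 "[-121,0,36]"; python3 lev.py 13 top
```

```text
t: 19.05
eef_pos: [558.0, 94.5, 106.2]
tcp_rot: [3.104, 0.407, 2.929]
ft_force: [-4.3, 0.9, 3.3]
opening: 0.007
19.05 [ 0.078  0.627  2.055 -0.934  0.096 -0.373] [557.963  94.508 106.229] [3.104 0.407 2.929] [-4.277  0.917  3.251] 0.007073008830437401
toolz in case [ 0.397  0.032 -0.917] tooly [-0.     0.999  0.035] tilt 0.40773822982477104 grasp in case [-126.67   -0.15   52.1 ]
t 19.05 ref pt [-119.14    0.46   34.67] tilt 0.40773822982477104 [-0.    1.    0.03] F [-4.28  0.92  3.25] tool cm: [ 0.12 -0.04 -0.2 ]
top -120 10 [178.2 180.1 183.6]
top -115 28 [174.1 177.4 180.4]
top -110 45 [172.3 175.5 179.4]
top -105 38 [172.5 178.1 180.7]
top -100 18 [123.7 177.4 180. ]
top -95 67 [107.2 174.8 183.7]
```

View pics/top13z.png

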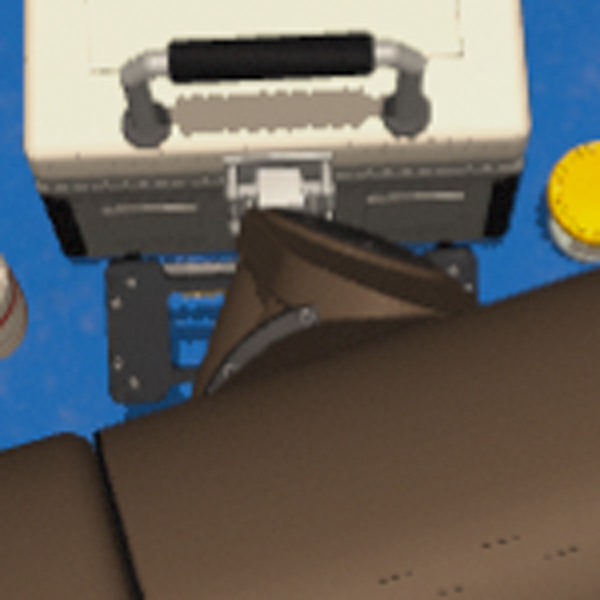

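```bash
python3 -m inch '{"hand":[0,0,0],"delta_pos":[[-0.2,0,0.1],[-0.2,0,0.1],[0,0,0]],"turn":[0,0,0]}'; python3 st.py
```

```text
t: 19.4
eef_pos: [559.2, 94.2, 105.9]
tcp_rot: [3.106, 0.404, 2.931]
ft_force: [-27.1, 8.4, 20.7]
opening: 0.005
19.4 [ 0.077  0.628  2.051 -0.877  0.1   -0.432] [559.248  94.196 105.9  ] [3.106 0.404 2.931] [-27.131   8.434  20.663] 0.004578985242652019
toolz in case [ 0.393  0.031 -0.919] tooly [-0.001  0.999  0.033] tilt 0.4039991348990661 grasp in case [-125.552   -0.277   51.681]
```

```bash
python3 -m inch '{"hand":[0,0,0,0,0],"delta_pos":[[0.5,0,0],[1.5,0,-0.5],[2.5,0,-2.5],[2.5,0,-4],[2.5,0,-4]],"turn":[0,0,0,0,0]}'; python3 st.py; python3 lev.py 14 top side
```

```text
t: 19.9
eef_pos: [436.9, 117.3, 175.7]
tcp_rot: [3.104, 0.397, 2.929]
ft_force: [0.1, -0.2, 1.4]
opening: 0.004
19.9 [ 0.162  0.393  2.266 -0.832  0.144 -0.398] [436.934 117.277 175.651] [3.104 0.397 2.929] [ 0.097 -0.215  1.434] 0.0036992616501727786
toolz in case [ 0.387  0.032 -0.921] tooly [-0.     0.999  0.035] tilt 0.3976785926368132 grasp in case [-250.36    -1.619  121.289]
top -140 23 [201.8 205.5 207.8]
top -135 21 [198.4 200.6 205. ]
top -130 15 [190.2 193.7 197.4]
top -125 20 [183.6 186.8 191.1]
top -120 14 [175.6 179.2 183. ]
top -115 82 [ 34.1  55.5 179.4]
top -110 172 [ 43.5  85.3 177.8]
top -105 46 [107.  176.7 180.6]
top -100 26 [104.  177.1 179.8]
top -95 72 [106.4 174.4 184.8]
side -145 5 [208.5 208.8 209.6]
side -140 36 [203.9 206.6 208.8]
side -135 13 [199.8 202.3 205.2]
side -130 12 [192.8 195.4 199.1]
side -125 12 [184.8 187.8 190.8]
side -120 33 [149.1 165.8 184.1]
side -115 221 [ 36.4  68.1 178.9]
side -110 246 [ 46.8  91.4 179.4]
side -105 84 [105.5 174.9 180.9]
side -100 36 [106.  177.4 183.7]
side -95 132 [110.2 176.2 186.6]
```

View pics/top14z.png

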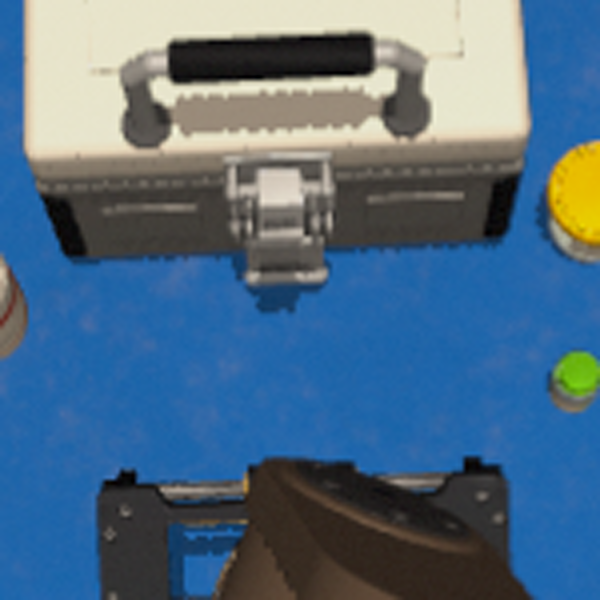

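View pics/side14z.png

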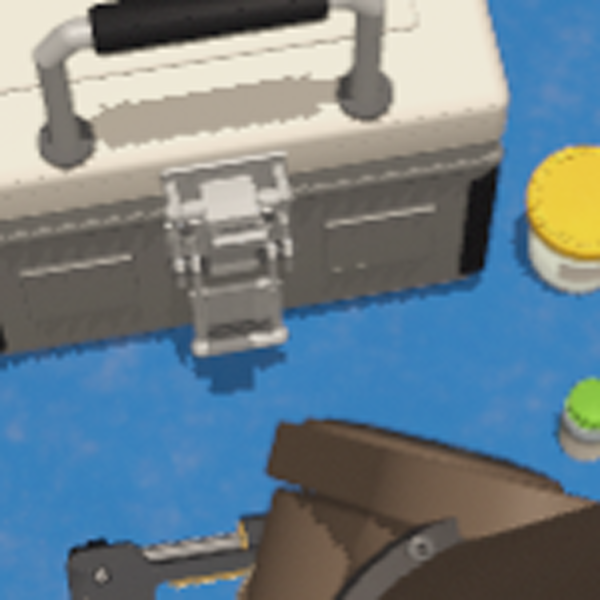

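The lever now hangs flat against the front in both views (plate at about (285,260) in the zoomed top view), and the crown sits on the bar. Next I check the lever angle, the lid drop, and that the neighbouring things haven't moved.

```bash
python3 - <<'E'
from h import *
np.set_printoptions(precision=2,suppress=True)
y=-.198; C=np.array([[np.cos(y),-np.sin(y),0],[np.sin(y),np.cos(y),0],[0,0,1]])
for c in ["top","side"]:
    P0=(cloud(c,np.load(c+"0.npy"))-[705.5,67,0])@C; P=(cloud(c,np.load(c+"14.npy"))-[705.5,67,0])@C
    Q=P.reshape(-1,3); k=(abs(Q[:,1])<17)&(Q[:,0]>-122)&(Q[:,0]<-98)&(Q[:,2]>42)&(Q[:,2]<88); q=Q[k]
    f=np.polyfit(q[:,2],q[:,0],1); print(c,"lever slope x/z",f,len(q),"L~",np.arctan(f[0]), "mean",q.mean(0))
    Q=P.reshape(-1,3); k=(abs(abs(Q[:,1])-70)<30)&(abs(Q[:,0]+89)<4)&(Q[:,2]>60)&(Q[:,2]<130); q=Q[k]
    print("  face slope",np.polyfit(q[:,2],q[:,0],1))
    m=(P0[...,2]>180)&(P0[...,2]<205)&(abs(P0[...,1])<100)&(P0[...,0]>-60)&(P0[...,0]<80)
    dz=(P-P0)[...,2][m]; print("  lid dz",np.median(dz))
    mf=(P0[...,2]>180)&(P0[...,2]<205)&(abs(P0[...,1])<100)&(P0[...,0]>-75)&(P0[...,0]<-55); print("  lid front dz",np.median((P-P0)[...,2][mf]), "bar dz",np.median((P-P0)[...,2][(P0[...,2]>280)&(P0[...,2]<305)&(abs(P0[...,1])<45)&(P0[...,0]<0)&(P0[...,0]>-100)]))
    t=(P0[...,2]<3)&(P0[...,2]>-3)&(abs(P0[...,1])<250); print("  table dz",np.median((P-P0)[...,2][t]))
    a=cv2.imread(f"pics/{c}0.png").astype(int);b=cv2.imread(f"pics/{c}14.png").astype(int)
    for n,(u,v) in ({"bottle":(213,311),"cup":(396,269),"vial":(398,321)} if c=="side" else {"bottle":(237,288),"cup":(400,266),"vial":(394,313)}).items():
        print("  ",n,np.abs(a-b)[v-8:v+9,u-8:u+9].mean())
for n in ["claw_lip","keeper","lever_end"]:
    for c in ["side","top"]: print(n,c,[(np.round(r["centre"],1).tolist(),round(r["p"],2)) for r in search_frame(c,n)[:2]])
print(env.state()["t"])
E
```

```text
top lever slope x/z [   0.03 -111.54] 111 L~ 0.03238968867633025 mean [-109.49   -0.08   63.43]
  face slope [  0.03 -93.09]
  lid dz -1.0443550269427533
  lid front dz -2.01400126926535 bar dz -2.164771685606979
  table dz 1.1061840089771522
   bottle 3.6874279123414073
   cup 3.3252595155709344
   vial 3.538638985005767
side lever slope x/z [   0.02 -111.21] 196 L~ 0.01994668777416359 mean [-109.91   -0.32   65.18]
  face slope [  0.03 -93.57]
  lid dz -1.078407050076919
  lid front dz -2.4352676521403396 bar dz -1.4551947090261024
  table dz 3.596319654739318
   bottle 0.7450980392156863
   cup 0.6401384083044983
   vial 0.649365628604383
claw_lip side [([391.5, 324.6], 0.71), ([307.5, 273.5], 0.61)]
claw_lip top [([320.3, 265.8], 0.67)]
keeper side [([299.3, 218.6], 0.84)]
keeper top [([318.2, 217.3], 0.74), ([321.8, 277.4], 0.16)]
lever_end side [([310.9, 288.8], 0.95)]
lever_end top [([321.9, 280.3], 0.65)]
20.3
```

```bash
python3 - <<'E'
from h import *
y=-.198; C=np.array([[np.cos(y),-np.sin(y),0],[np.sin(y),np.cos(y),0],[0,0,1]])
for c in ["top","side"]:
    r=[]
    for n in ["0","14"]:
        P=(cloud(c,np.load(c+n+".npy"))-[705.5,67,0])@C
        Q=P.reshape(-1,3); k=(abs(abs(Q[:,1])-16)<3.5)&(Q[:,0]>-112)&(Q[:,0]<-100)&(Q[:,2]>166)&(Q[:,2]<184); r.append((k.sum(),np.percentile(Q[k][:,2],[25,50,75,90]).round(1)))
        t=(abs(P[...,0]+60)<6)&(abs(P[...,1])<100)&(P[...,2]>180)&(P[...,2]<205)
        r.append([np.round(np.median(P[(abs(P[...,0]-x)<8)&(abs(P[...,1])<100)&(P[...,2]>180)&(P[...,2]<205)][:,2]),2) for x in (-70,-40,-10,20,50,80)])
    print(c,r)
E
```

```text
top [(np.int64(29), array([174.2, 176.7, 178.3, 178.7])), [np.float64(194.68), np.float64(196.24), np.float64(195.79), np.float64(195.02), np.float64(193.77), np.float64(189.87)], (np.int64(30), array([171.7, 173.3, 174.2, 174.8])), [np.float64(192.34), np.float64(194.32), np.float64(194.34), np.float64(193.8), np.float64(193.33), np.float64(189.5)]]
side [(np.int64(43), array([177.2, 177.9, 178.7, 179.7])), [np.float64(195.82), np.float64(197.45), np.float64(197.1), np.float64(196.25), np.float64(195.56), np.float64(192.13)], (np.int64(44), array([173.2, 174.6, 175.4, 176.7])), [np.float64(193.34), np.float64(195.33), np.float64(195.41), np.float64(195.31), np.float64(194.94), np.float64(191.81)]]
```

```bash
python3 -m inch '{"hand":[0,0,0],"delta_pos":[[0,0,0],[0,0,0],[0,0,0]],"turn":[0,0,0]}'; python3 -c "
from cell import ticket; print(ticket.job_done())"
```

```text
t: 20.6
eef_pos: [438.3, 117.2, 175.2]
tcp_rot: [3.103, 0.398, 2.929]
ft_force: [0.3, -0.5, -0.3]
opening: 0.006
the job is handed in; nothing more can be done
None
```

The latch is closed and the job is handed in at t = 20.6 s of the 51 s allowed. I gripped the claw's tab, lifted the lever with it, and lowered the lip behind the keeper bar. Then I released the tab and pushed the lever down over centre with the closed fingers until it met its end stop.

**Leaning the tool:** the moves only allow turns about the tool's own axis. I leaned the tool by repeatedly commanding poses just out of reach, where the arm's solver trades position for tilt. It was leaned about 33° at the claw and 23° at the lever. That is under the 30–45° the task suggests for the lever, because joint 4 kept reaching its limit; no force suggested contact with the tab.

**Last checks:**
- **Lever:** it lies parallel to the case front in both cameras (measured angle 0.02–0.03 rad; the case front reads 0.03 in the same frame).
- **Lid:** the keeper bar dropped about 3.3–3.9 mm, which puts it near 169.5 mm above the worktop.
- **Claw:** its crown sits on the bar with the lip behind it.
- **Things beside the case:** pictures before and after show the bottle, cup and vial unmoved.
- **Robot:** it stands about 120 mm clear of the latch with no force reading. The highest force I read was about 35 N at the wrist, from the fingers pressing the lever on its stop.

**Disagreements and limits:**
- **Cameras:** they differ by 1–3 mm.
- **Search networks:** some labels were wrong, for example "keeper" was reported on the carry handle, so I relied on depth and the known geometry.
- **Joints 3 and 4:** joint 3 read 0.047 against a stated limit of 0.05, and joint 4 read -1.134 against -1.13. I took the limits as rounded, and nothing reported a fault.

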